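# Stock the counter rack and latch its rail

## Robot

A 6-joint arm with a two-finger parallel gripper is mounted at the origin on a cart in front of the work surface, level with it; the furniture and walls round the work are solid. World frame = base frame: x ahead of the robot, y to its left, z up, the work surface at z = 0. Lengths are in m, angles in rad, forces in N, time in s.
With the tool pointing down it reaches from about 0.3 to 0.775 m from the base axis. Payload 14.6 kg.
Tool frame: the origin (TCP) lies on the centre line of the jaws, within the pads' length; the fingertips stand ctrl.tcp_to_tips ahead of it and the grasp point (between the pads) lies 2 mm behind it (ctrl.tcp_to_tips is the distance from the TCP to the fingertips, in m); z points along the fingers, y is the line along which they close (so a half turn about z gives the same grasp; the last joint's range is limited). The gripper opens to 94 mm and grips with 3 to 60 N. Pads are 16 mm wide; open, the fingers measure 119 mm over their backs; the gripper's body (75 mm by 177 mm) begins 78 mm behind the grasp point.
Start: joints at [-1.246, 0.3, 1.521, -0, 1.321, -0.067], TCP at [0.21, -0.508, 0.222] pointing down, gripper open.
Joint ranges: [-3.03, 3.03], [-0.79, 2.21], [0.23, 2.52], [-1.04, 4.18], [0, 3.07], [-2.55, 2.55]. Speed limits (rad/s): [2.22, 2.22, 2.57, 3.14, 3.14, 3.14].

## Interface

Orientations are given as [roll, pitch, yaw] about the fixed x, y, z axes, in that order (R = Rz(yaw) Ry(pitch) Rx(roll)).
In Python, from station import telemetry, viewer, hand_in, ctrl gives the robot as it stands.
- The arm moves only by the tool step_arm, never from a script. Its argument "plan" is a list of rows, each an object of numbers: "dx", "dy", "dz": the shift along the tool's x, y, z scaled (see below); "rx", "ry", "rz": the turn, a rotation vector about the tool's x, y, z scaled (see below); "claw": the closure, from 0 (fully open) to 1 (shut). In form: [{"dx": .., "dy": .., "dz": .., "rx": .., "ry": .., "rz": .., "claw": ..}, ...]. A call has 1 to 10 rows; each row shifts and turns the commanded pose from where the row before left it, along the tool's axes as they then stand; what a row does not reach is not made up. The controller multiplies each number of a shift by 0.1 m and each number of a turn by 90 degrees. A row lasts 1/10 s, in which the tool goes at most 50 mm and 8.59 degrees, less where a joint would pass 70% of its speed; a pose out of reach is approached as far as the arm can. A call with a number of a shift or a turn outside -1 to 1 is refused whole. A call with a gripper value outside its range is refused whole. The fingers move at their own pace and stop on an object; "grip_force" is the grip in N (left out, the last holds). Time passes only in rows, so rows that do not move let the fingers close. It gives the time, the measured TCP pose, the force, the opening and the grip force at its end, in the units of the state.
- telemetry.get_obs(): the state, without advancing time (a new reading comes with each control period).
- viewer.camera(name): name is "scene" or "top"; returns a dict with "img" (400x640x3 uint8, red, green, blue), "z_map" (400x640 float32, m along the optical axis (not along the pixel's ray), 0 where there is no reading), "fx", "fy", "cx", "cy" (pixels), "R" (3x3) and "t" (3): a world point X has camera coordinates R X + t. Camera axes: x right, y down, z forward; pixel columns grow to the right and rows downward; lengths in m; the calibration is good to about 2 mm. A picture is of the moment at which its call begins.
- hand_in(): hands the job in; it is judged then, once.
Trained networks look in a picture, given as the dict that the camera call returned (one of the last four; its "shot" number tells which), for a name from the list of things; names that differ only in an ending like _2 or _b are one class to them, and where a whole thing is asked for, a point or a joint stands for the part that bears it (a point fixed in the world has none). Each returns a list of dicts, best first, with "score" (0 to 1); they miss things now and then, are a little off and sometimes report something else, mostly with a low value. They report only what shows in the picture. A call takes as long as a camera call. They do not tell look-alikes from the thing itself.
- viewer.recognise(target, picture): "rect" ([left, top, right, bottom] in pixels, round what is visible of it).
The state is a dict: "time_s": time; "qpos": joint angles; "joint_vel": joint speeds; "tau": joint torques, N m; "ee_pos": TCP position; "eef_rot": TCP orientation; "force": force on the tool from outside, world axes, zero at the start; "moment": the same for the moment, N m; "grip_width": finger opening in m; "grip_force": force on a finger pad.
Only numpy, scipy, OpenCV 4.12 (cv2) and the standard library are available. Lean on these libraries where they do the work, as an engineer would, in place of code of your own. Each camera call takes 0.05 s, during which the arm holds its last target. There are 200 camera calls.

## Task

Restock the wooden counter rack: fold its hinged steel rail forward and down as far as it goes, then lift every tub and upright carton that stands loose on the front of the table to the right of the rack over the lip and stand them upright on the tray's floor. Stand the loose price card from in front of the rack upright behind the low lip of the small ledge at the rack's left end, its card face to the front or back, and once the tray is loaded swing the rail back up until it rests in its catch. Leave everything else on the table where it is.

Things in the scene. Friction and masses are not known exactly. Their poses are not given: they have to be found in the camera images.
- rack: Fixed wooden counter rack, open above. Origin: on the table under the middle of its tray; x points to its back, y to its left, z up. Tray: inside x -55 to +50 mm, y -158 to +158 mm; floor 8 mm above the table; front lip, back and ends 6 mm thick, tops 40 mm above the table. Steel catch posts 6 mm square, 114 mm high, stand at the front corners (x -53, y +-161 mm).
- rail (a joint): Hinge of the rack's steel rail, rad: 0 = closed, up against its catch posts (leaning back 0.1 rad past vertical), 1.2 = folded fully down to the front (on its end stop, slanting up). The hinge line runs along the rack's y through rail_pivot. Light friction holds it near closed; past about 0.5 it falls down by its weight (0.12 kg).
- rail_bar (a point): Middle of the rail's crossbar: round bar along the rack's y, 340 mm long, 8 mm thick, with a black rubber sleeve 12 mm thick on its middle 80 mm. It runs 50 mm from the hinge line, so about 105 mm above the table when closed and 78 mm above it and 45 mm ahead of the hinge line when folded down. Turns with the rail.
- rail_pivot (a point): Point on the rail's hinge line in the middle of the rack's width: 67 mm in front of the rack's origin and 55 mm above the table.
- ledge (a point): Middle of the price-card ledge at the rack's left end, on its floor, 8 mm above the table. Axes as the rack's. Inside it reaches 37 mm to the front, 42 mm to the back and 53 mm to either side; a lip along its front, left side and back has its top 20 mm above the table.
- tub_short_mid (a point): Round clear sweet tub with a blue screw lid, 62 mm across, 85 mm tall, about 0.16 kg, upright. May be absent. This point is its centre, half-way up; z is its upright axis.
- tub_tall_mid (a point): Round clear sweet tub with a yellow screw lid, 63 mm across, 110 mm tall, about 0.16 kg, upright. May be absent. This point is its centre, half-way up; z is its upright axis.
- carton_a_mid (a point): Orange carton of sweets standing on end, 35 (its x) x 78 (its y) x 119 mm, 0.07 kg; grasp across its thin x. May be absent. This point is its centre, half-way up; z is its upright axis.
- carton_b_mid (a point): Orange carton of sweets standing on end, 34 (its x) x 78 (its y) x 118 mm, 0.07 kg; grasp across its thin x. May be absent. This point is its centre, half-way up; z is its upright axis.
- price_block_mid (a point): Middle of the price card's wooden block: 22 (its x) x 60 (its y) x 18 mm tall, 0.05 kg, with a thin white card 64 mm wide upright in its middle, in its y-z plane, top 58 mm above the foot. Grasp the block across its x, a finger on either side of the card. This point is 9 mm above its foot.
- mint_tin: Loose round mint tin, 67 mm across, 23 mm high, to be left alone; origin under its centre.
- lollipop: Loose lollipop lying flat, 135 x 45 x 13 mm, to be left alone.
- marker: Loose marker pen, 17 x 135 x 16 mm, to be left alone.
- choc_bar_a: Loose wrapped bar, 40 x 125 x 16 mm, to be left alone.
There are look-alikes about, which are no part of the job. There is more than one size of the part that bears tub_tall_mid; the job needs the larger.

How it is judged:
By the outcome, as a careful person would: the job done as asked, in the order asked, and still so for the second after the job is handed in, with the robot touching nothing.
Of tub_short, tub_tall, carton_a, carton_b only 3 to 4 are there at a start; the rules pass over those that are not, and their reading is None.
At some moment in a run one of price_card may be knocked a few centimetres aside while the robot is not near it.
It also fails if it takes over 210 s, if anything falls off the work surface, if the arm or the gripper's body presses on something with over 40 N, if the wrist force passes 120 N, or if a joint passes its speed limit or range.

## Working session

There is one attempt and no reset: what is moved stays moved. The work goes in short steps, Python scripts to look and compute and a tool call to move; the robot and the scene stay as the last step left them, time stands still between calls to the robot, and variables do not carry over. Pictures are saved under pics/ and viewed, at most 14 in all, crops included, and the job is handed in when it is done.

Besides the shell and the picture viewer there is one more tool, called in YAML: its name, and indented under it one key for each argument. step_arm: Moves the arm, as the interface text tells. Shifts and turns lie within -1 to 1; 1 stands for 0.1 m of shift or 90 degrees of turn. Its arguments: {"type":"object","properties":{"plan":{"type":"array"},"grip_force":{"type":"number"}},"required":["plan"]}

```bash
ls; mkdir -p pics; python3 - <<'E'
from station import telemetry, viewer, ctrl
import cv2,pickle
print(ctrl.tcp_to_tips, telemetry.get_obs())
for n in ("scene","top"):
    c=viewer.camera(n); cv2.imwrite(f"pics/{n}0.png",c["img"][:,:,::-1]); pickle.dump(c,open(f"{n}0.pkl","wb"))
    print(n,c["fx"],c["fy"],c["cx"],c["cy"],c["R"],c["t"])
    for t in ["rack","rail","rail_bar","ledge","tub_short_mid","tub_tall_mid","carton_a_mid","price_block_mid","mint_tin","lollipop","marker","choc_bar_a"]:
        print(t,[([round(v) for v in d["rect"]],round(d["score"],2)) for d in viewer.recognise(t,c)])
E
```

```text
pics
0.017 {'time_s': 0.0, 'qpos': array([-1.24563269e+00,  3.00476004e-01,  1.52156133e+00, -3.97371008e-06,
        1.32070783e+00, -6.66069538e-02]), 'joint_vel': array([-1.37456825e-03, -1.25614815e-04, -5.37123832e-04, -7.30531165e-04,
        5.50521474e-04,  8.98054009e-05]), 'tau': array([ 3.46204279e-04, -5.31800687e+01, -3.52739918e+01,  7.08630262e-02,
        2.44083098e-02, -9.97927509e-05]), 'ee_pos': array([ 0.20992079, -0.50810628,  0.22189199]), 'eef_rot': array([-3.14044245e+00, -7.28676934e-05,  3.91771537e-01]), 'force': array([-0.16451429, -0.61774179, -0.41035034]), 'moment': array([-0.00914185, -0.0258875 ,  0.01818673]), 'grip_force': 0.0, 'grip_width': 0.09393059833124444}
scene 506.70077707953436 506.70077707953436 311.90232930722027 202.7041982186294 [[-0.87786547 -0.47865945  0.01540599]
 [-0.32017262  0.5626685  -0.76216379]
 [ 0.35614844 -0.67400985 -0.6472009 ]] [0.35048035 0.26093254 1.39839835]
rack [([191, 195, 308, 322], 0.64)]
rail [([239, 195, 300, 279], 0.9)]
rail_bar [([238, 194, 304, 281], 0.73), ([346, 145, 372, 187], 0.65)]
ledge [([193, 194,
[... 647 characters left out ...]
  0.00564293 -0.98552848]] [-0.07609712  0.44722971  1.36859777]
rack [([177, 145, 329, 195], 0.82)]
rail [([212, 184, 327, 191], 0.82), ([408, 164, 442, 190], 0.68)]
rail_bar [([206, 181, 315, 187], 0.86)]
ledge [([176, 146, 330, 198], 0.62)]
tub_short_mid [([368, 194, 393, 220], 0.91)]
tub_tall_mid [([407, 164, 443, 193], 0.8), ([448, 175, 468, 198], 0.63), ([238, 225, 277, 240], 0.2)]
carton_a_mid [([412, 193, 436, 231], 0.59), ([209, 183, 328, 190], 0.49), ([175, 147, 329, 197], 0.2)]
price_block_mid [([168, 212, 190, 224], 0.75)]
mint_tin [([335, 216, 357, 237], 0.79)]
lollipop [([294, 231, 328, 246], 0.71)]
marker [([343, 239, 386, 252], 0.57)]
choc_bar_a [([238, 222, 282, 240], 0.62)]
```

```bash
python3 - <<'E'
import cv2,pickle
import numpy as np
a=cv2.imread("pics/top0.png")[120:280,140:500]; b=cv2.imread("pics/scene0.png")[120:360,160:400]
cv2.imwrite("pics/topc.png",cv2.resize(a,None,fx=2.2,fy=2.2,interpolation=cv2.INTER_CUBIC))
cv2.imwrite("pics/scenec.png",cv2.resize(b,None,fx=2.5,fy=2.5,interpolation=cv2.INTER_CUBIC))
E
cat > h.py <<'E'
import numpy as np,pickle
def cloud(c):
    z=c["z_map"]; v,u=np.mgrid[:400,:640]
    P=np.stack([(u-c["cx"])/c["fx"]*z,(v-c["cy"])/c["fy"]*z,z],-1)
    W=(P-c["t"])@c["R"]; W[z==0]=np.nan; return W
def proj(c,X):
    p=np.atleast_2d(X)@np.array(c["R"]).T+c["t"]; return np.c_[p[:,0]/p[:,2]*c["fx"]+c["cx"],p[:,1]/p[:,2]*c["fy"]+c["cy"]]
def onz(c,u,v,z):
    d=np.array(c["R"]).T@np.array([(u-c["cx"])/c["fx"],(v-c["cy"])/c["fy"],1]); o=-np.array(c["R"]).T@c["t"]
    return o+d*(z-o[2])/d[2]
E
```

```text
(no output)
```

View pics/topc.png

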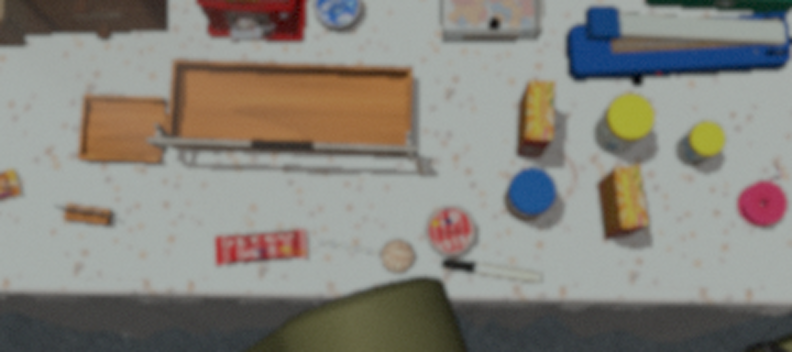

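View pics/scenec.png

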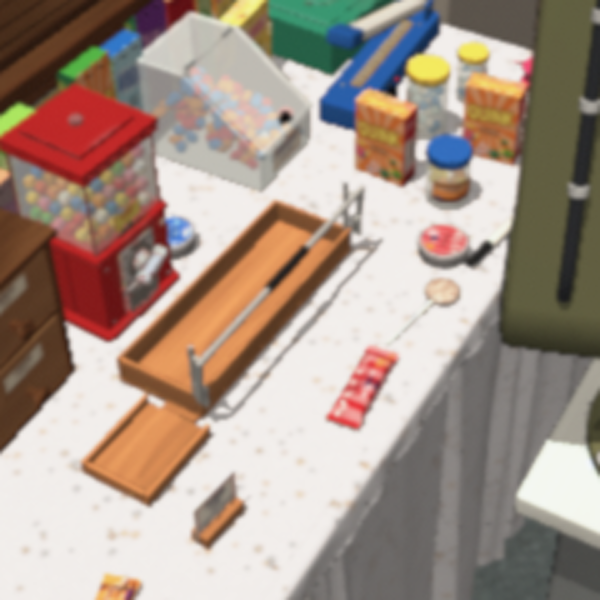

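Top picture: yellow-lidded tubs are at (427,173), larger, and (461,183), smaller. The larger one fits tub_tall. The blue tub is at (380,207), the cartons at (385,173) and (424,211), and the price card at (178,217). Next I measure them and confirm sizes by depth.

```bash
python3 - <<'E'
from h import *
import cv2
T=pickle.load(open("top0.pkl","rb"));S=pickle.load(open("scene0.pkl","rb"))
WT,WS=cloud(T),cloud(S)
P=np.concatenate([WT.reshape(-1,3),WS.reshape(-1,3)]);cam=np.r_[np.zeros(256000),np.ones(256000)]
ok=~np.isnan(P[:,0]);P=P[ok];cam=cam[ok]
def seg(name,u,v,z,r=.06,zlo=.012,top=None):
    c=onz(T,u,v,z); m=(np.hypot(P[:,0]-c[0],P[:,1]-c[1])<r)&(P[:,2]>zlo)&(P[:,2]<.2)
    for k in (0,1):
        q=P[m&(cam==k)]
        if len(q)<8: print(name,k,len(q));continue
        zt=np.percentile(q[:,2],97); t=q[q[:,2]>zt-(.008 if top is None else top)]
        rc=cv2.minAreaRect(t[:,:2].astype(np.float32)*1000)
        print(name,k,"c0",c[:2].round(3),"ztop",zt.round(3),"n",len(t),"mean",t[:,:2].mean(0).round(4),"rect",np.round(rc[0],1),np.round(rc[1],1),round(rc[2],1))
seg("blue",380,207,.085,.05);seg("yelL",427,173,.11,.045);seg("yelS",461,183,.09,.045)
seg("cA",385,170,.119,.045);seg("cB",426,210,.119,.045);seg("price",178,217,.02,.05,.008,.06)
for n,(u,v),z in [("rackBL",(219,148),.04),("rackBR",(327,151),.04),("rackFR",(327,187),.04),("barL",(213,184),.105),("barR",(330,188),.105),("slL",(254,185.5),.105),("slR",(282,186.5),.105),("ledBL",(179,164),.02),("ledFL",(176,193),.02),("ledFR",(215,193),.02)]:
    print(n,onz(T,u,v,z).round(4))
m=(P[:,2]>.034)&(P[:,2]<.046)&(P[:,0]>.3)&(P[:,0]<.75)&(abs(P[:,1]-.05)<.3)
import cv2
img=cv2.resize(T["img"][135:205,165:345],None,fx=4.4,fy=4.4,interpolation=cv2.INTER_CUBIC)[:,:,::-1]
cv2.imwrite("pics/rackc.png",img)
E
```

```text
blue 0 c0 [ 0.429 -0.241] ztop 0.091 n 290 mean [ 0.4288 -0.2466] rect [ 428.8 -247.2] [58.  56.9] 0.7
blue 1 c0 [ 0.429 -0.241] ztop 0.087 n 175 mean [ 0.4314 -0.242 ] rect [ 432.2 -243.3] [58.9 62.9] 66.5
yelL 0 c0 [ 0.523 -0.371] ztop 0.114 n 329 mean [ 0.5232 -0.3701] rect [ 523.8 -369.8] [57.3 59. ] 45.2
yelL 1 c0 [ 0.523 -0.371] ztop 0.111 n 145 mean [ 0.5256 -0.3658] rect [ 526.  -364.3] [59.3 60.3] 29.8
yelS 0 c0 [ 0.5   -0.471] ztop 0.088 n 194 mean [ 0.5019 -0.4743] rect [ 503.  -474.2] [44.1 45.4] 76.7
yelS 1 c0 [ 0.5   -0.471] ztop 0.085 n 76 mean [ 0.5048 -0.4696] rect [ 506.3 -469.4] [46.  48.1] 83.2
cA 0 c0 [ 0.528 -0.252] ztop 0.123 n 308 mean [ 0.5278 -0.2534] rect [ 527.5 -253.3] [34.4 78.7] 86.9
cA 1 c0 [ 0.528 -0.252] ztop 0.118 n 171 mean [ 0.5297 -0.2489] rect [ 530.8 -250.2] [83.1 42.5] 0.4
cB 0 c0 [ 0.417 -0.364] ztop 0.123 n 326 mean [ 0.4191 -0.3653] rect [ 419.3 -365.7] [78.2 35.3] 5.9
cB 1 c0 [ 0.417 -0.364] ztop 0.119 n 157 mean [ 0.42   -0.3616] rect [ 420.9 -359.3] [76.6 45.7] 4.5
price 0 c0 [0.4   0.348] ztop 0.059 n 170 mean [0.3983 0.3426] rect [396.3 339.5] [70.3 42.4] 58.4
price 1 c0 [0.4   0.348] ztop 0.057 n 325 mean [0.4008 0.3487] rect [398.9 347.7] [63.7 22.6] 76.2
rackBL [0.6073 0.2329 0.04  ]
rackBR [ 0.6028 -0.0899  0.04  ]
rackFR [ 0.4933 -0.0913  0.04  ]
barL [0.4837 0.2299 0.105 ]
barR [ 0.4772 -0.0991  0.105 ]
slL [0.4812 0.1144 0.105 ]
slR [0.4795 0.0357 0.105 ]
ledBL [0.5613 0.3555 0.02  ]
ledFL [0.4723 0.3586 0.02  ]
ledFR [0.4741 0.2422 0.02  ]
```

View pics/rackc.png

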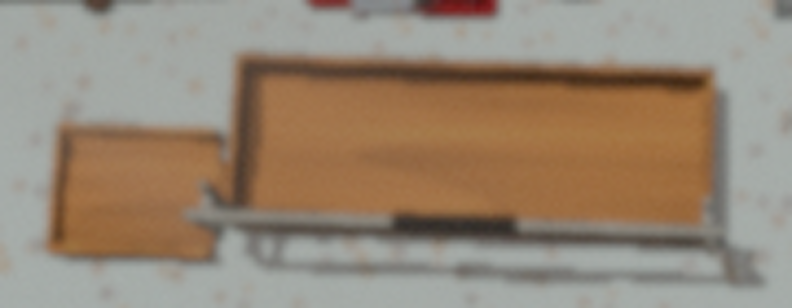

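```bash
python3 - <<'E'
from h import *
import cv2
for n in("top","scene"):
    C=pickle.load(open(n+"0.pkl","rb"));W=cloud(C).reshape(-1,3);W=W[~np.isnan(W[:,0])]
    a=-.014; o=np.array([.547,.073]); R=np.array([[np.cos(a),-np.sin(a)],[np.sin(a),np.cos(a)]])
    L=np.c_[(W[:,:2]-o)@R,W[:,2]]
    def st(s,m,k): 
        q=L[m]; print(n,s,len(q),(np.percentile(q[:,k],[5,50,95])*1000).round(1) if len(q)>3 else "", "slope",np.polyfit(q[:,1-k if k<2 else 0],q[:,k],1).round(4) if len(q)>5 else "")
    x,y,z=L.T; rim=(z>.030)&(z<.05)
    st("back x",rim&(abs(y)<.14)&(abs(x-.055)<.03),0)
    st("left y",rim&(abs(x)<.035)&(abs(y-.161)<.03),1)
    st("right y",rim&(abs(x)<.035)&(abs(y+.161)<.03),1)
    st("bar x",(z>.092)&(z<.13)&(abs(y)<.15)&(abs(x+.06)<.03),0)
    st("bar z",(z>.092)&(z<.13)&(abs(y)<.15)&(abs(x+.06)<.03),2)
    q=(z>.092)&(z<.13)&(abs(x+.06)<.03); st("bar y",q,1); print(L[q][:,1].min(),L[q][:,1].max())
    led=(z>.014)&(z<.03)&(y>.165)&(y<.31)&(x>-.11)&(x<.06)
    rc=cv2.minAreaRect((L[led][:,:2]*1000).astype(np.float32)); print(n,"ledge",led.sum(),np.percentile(L[led],[3,50,97],axis=0).round(4).tolist())
    img=C["img"][:,:,::-1].copy()
    def g(p): 
        p=np.array(p,float); p[:,:2]=p[:,:2]@R.T+o; return proj(C,p)
    for poly in ([[-.061,-.164,.04],[.056,-.164,.04],[.056,.164,.04],[-.061,.164,.04]],[[-.062,-.17,.105],[-.062,.17,.105]]):
        pp=g(poly)
        if n=="top": s=(165,135,345,205)
        else: s=(180,180,330,330)
        k=4.4 if n=="top" else 4
        if poly is not None:
            if 'im' not in dir() or im[0]!=n: im=[n,cv2.resize(img[s[1]:s[3],s[0]:s[2]],None,fx=k,fy=k,interpolation=cv2.INTER_CUBIC)]
            cv2.polylines(im[1],[((pp+.5-np.array(s[:2]))*k).astype(np.int32)],True,(0,255,0),1)
    cv2.imwrite(f"pics/ov_{n}.png",im[1])
a=cv2.imread("pics/ov_top.png");b=cv2.imread("pics/ov_scene.png")[:,:]
b=cv2.resize(b[100:460],None,fx=.8,fy=.8)
z=np.zeros((a.shape[0]+b.shape[0],800,3),np.uint8);z[:a.shape[0],:a.shape[1]]=a;z[a.shape[0]:,:b.shape[1]]=b;cv2.imwrite("pics/ov.png",z);print(z.shape)
E
```

```text
top back x 250 [54.  56.8 60.5] slope [0.0032 0.057 ]
top left y 60 [157.7 159.9 163.8] slope [-0.0156  0.1604]
top right y 43 [-163.4 -160.6 -157.8] slope [-0.042  -0.1605]
top bar x 346 [-71.2 -67.  -62.2] slope [ 0.004  -0.0668]
top bar z 346 [103.3 108.9 113.7] slope [-0.1006  0.1021]
top bar y 697 [-451.  -111.1  155.6] slope [-8.5093 -0.6435]
-0.5606353682757635 0.17430477056046592
top ledge 245 [[-0.0765, 0.1815, 0.0142], [-0.0287, 0.2493, 0.0187], [0.0135, 0.2874, 0.0243]]
scene back x 239 [55.5 59.5 64.4] slope [0.004  0.0596]
scene left y 77 [160.1 164.9 168.2] slope [0.0156 0.1646]
scene right y 48 [-161.4 -157.3 -152.4] slope [ 0.0062 -0.1571]
scene bar x 262 [-69.1 -65.4 -60.2] slope [ 0.0037 -0.065 ]
scene bar z 262 [101.2 106.7 111.3] slope [-0.0575  0.1027]
scene bar y 509 [-439.2  -60.   164.5] slope [-6.7079 -0.4987]
-0.4615447923513192 0.17776314447684094
scene ledge 319 [[-0.0753, 0.1653, 0.0144], [-0.0205, 0.2367, 0.0181], [0.0412, 0.2906, 0.0282]]
(596, 800, 3)
```

View pics/ov.png

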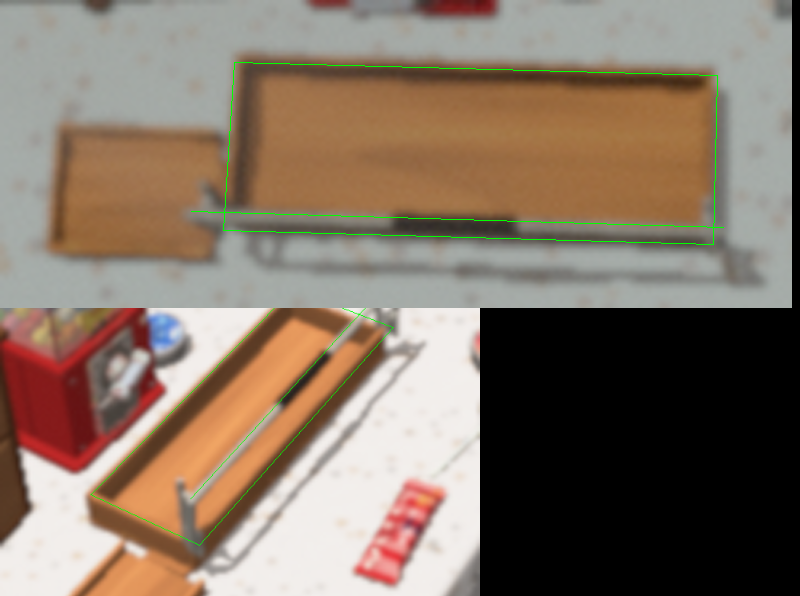

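All four loose items are present. The larger yellow tub measures 60 mm across and about 111 mm high, so it is tub_tall. The other is 46 mm across and about 86 mm high, so it is the look-alike. I start with the rail.

step_arm:
  plan:
    - {"rz": 0.083, "dz": -0.1, "claw": 1}
    - {"rz": 0.083, "dz": -0.1, "claw": 1}
    - {"rz": 0.083, "dz": -0.1, "claw": 1}
    - {"dx": 0.23, "dy": -0.41, "claw": 1}
    - {"dx": 0.23, "dy": -0.41, "claw": 1}
    - {"dx": 0.23, "dy": -0.41, "claw": 1}
    - {"dx": 0.23, "dy": -0.41, "claw": 1}
    - {"dx": 0.23, "dy": -0.41, "claw": 1}
    - {"dx": 0.23, "dy": -0.41, "claw": 1}
    - {"dx": 0.23, "dy": -0.41, "claw": 1}

```text
$.plan[0]: bad value
```

step_arm:
  plan:
    - {"dx": 0.23, "dy": -0.41, "claw": 1}
    - {"dx": 0.23, "dy": -0.41, "claw": 1}
    - {"dx": 0.23, "dy": -0.41, "claw": 1}
    - {"dx": 0.23, "dy": -0.41, "claw": 1}
    - {"dx": 0.23, "dy": -0.41, "claw": 1}
    - {"dx": 0.23, "dy": -0.41, "claw": 1}
    - {"dx": 0.23, "dy": -0.41, "claw": 1}
    - {"claw": 1}
    - {"claw": 1}

```text
$.plan[0]: bad value
```

step_arm:
  plan:
    - {"dx": 0, "dy": 0, "dz": -0.1, "rx": 0, "ry": 0, "rz": 0.083, "claw": 1}
    - {"dx": 0, "dy": 0, "dz": -0.1, "rx": 0, "ry": 0, "rz": 0.083, "claw": 1}
    - {"dx": 0, "dy": 0, "dz": -0.1, "rx": 0, "ry": 0, "rz": 0.083, "claw": 1}
    - {"dx": 0.23, "dy": -0.41, "dz": 0, "rx": 0, "ry": 0, "rz": 0, "claw": 1}
    - {"dx": 0.23, "dy": -0.41, "dz": 0, "rx": 0, "ry": 0, "rz": 0, "claw": 1}
    - {"dx": 0.23, "dy": -0.41, "dz": 0, "rx": 0, "ry": 0, "rz": 0, "claw": 1}
    - {"dx": 0.23, "dy": -0.41, "dz": 0, "rx": 0, "ry": 0, "rz": 0, "claw": 1}
    - {"dx": 0.23, "dy": -0.41, "dz": 0, "rx": 0, "ry": 0, "rz": 0, "claw": 1}

```text
time_s: 2.1
ee_pos: [0.3254, -0.3015, 0.2526]
eef_rot: [3.141, -0.0, 0.0]
force: [0.7, -0.6, 0.2]
grip_width: 0.0332
grip_force: 0.0
```

step_arm:
  plan:
    - {"dx": 0.23, "dy": -0.42, "dz": 0, "rx": 0, "ry": 0, "rz": 0, "claw": 1}
    - {"dx": 0.23, "dy": -0.42, "dz": 0, "rx": 0, "ry": 0, "rz": 0, "claw": 1}
    - {"dx": 0.23, "dy": -0.42, "dz": 0, "rx": 0, "ry": 0, "rz": 0, "claw": 1}
    - {"dx": 0.23, "dy": -0.42, "dz": 0, "rx": 0, "ry": 0, "rz": 0, "claw": 1}
    - {"dx": 0.23, "dy": -0.42, "dz": 0, "rx": 0, "ry": 0, "rz": 0, "claw": 1}
    - {"dx": 0.23, "dy": -0.42, "dz": 0, "rx": 0, "ry": 0, "rz": 0, "claw": 1}
    - {"dx": 0.23, "dy": -0.42, "dz": 0, "rx": 0, "ry": 0, "rz": 0, "claw": 1}
    - {"dx": 0.23, "dy": -0.42, "dz": 0, "rx": 0, "ry": 0, "rz": 0, "claw": 1}
    - {"dx": 0.23, "dy": -0.42, "dz": 0, "rx": 0, "ry": 0, "rz": 0, "claw": 1}
    - {"dx": 0, "dy": 0, "dz": 0.2, "rx": 0, "ry": 0, "rz": 0, "claw": 1}

```text
time_s: 3.1
ee_pos: [0.5337, 0.0791, 0.2337]
eef_rot: [-3.141, -0.004, 0.005]
force: [0.8, -0.3, -0.6]
grip_width: 0.0008
grip_force: 0.0
```

step_arm:
  plan:
    - {"dx": 0, "dy": 0, "dz": 0.4, "rx": 0, "ry": 0, "rz": 0, "claw": 1}
    - {"dx": 0, "dy": 0, "dz": 0.4, "rx": 0, "ry": 0, "rz": 0, "claw": 1}
    - {"dx": 0, "dy": 0, "dz": 0.3, "rx": 0, "ry": 0, "rz": 0, "claw": 1}
    - {"dx": 0, "dy": 0, "dz": 0.2, "rx": 0, "ry": 0, "rz": 0, "claw": 1}
    - {"dx": 0, "dy": 0, "dz": 0, "rx": 0, "ry": 0, "rz": 0, "claw": 1}

```text
time_s: 3.6
ee_pos: [0.5303, 0.0748, 0.1]
eef_rot: [3.141, 0.005, 0.001]
force: [1.1, 0.1, 0.1]
grip_width: 0.0003
grip_force: 0.0
```

Drag −x by 75 mm.

step_arm:
  plan:
    - {"dx": -0.15, "dy": 0, "dz": 0, "rx": 0, "ry": 0, "rz": 0, "claw": 1}
    - {"dx": -0.1, "dy": 0, "dz": 0, "rx": 0, "ry": 0, "rz": 0, "claw": 1}
    - {"dx": -0.1, "dy": 0, "dz": 0, "rx": 0, "ry": 0, "rz": 0, "claw": 1}
    - {"dx": -0.08, "dy": 0, "dz": 0, "rx": 0, "ry": 0, "rz": 0, "claw": 1}
    - {"dx": -0.08, "dy": 0, "dz": 0, "rx": 0, "ry": 0, "rz": 0, "claw": 1}
    - {"dx": -0.08, "dy": 0, "dz": 0, "rx": 0, "ry": 0, "rz": 0, "claw": 1}
    - {"dx": -0.06, "dy": 0, "dz": 0, "rx": 0, "ry": 0, "rz": 0, "claw": 1}
    - {"dx": -0.06, "dy": 0, "dz": 0, "rx": 0, "ry": 0, "rz": 0, "claw": 1}
    - {"dx": 0, "dy": 0, "dz": 0, "rx": 0, "ry": 0, "rz": 0, "claw": 1}
    - {"dx": 0, "dy": 0, "dz": 0, "rx": 0, "ry": 0, "rz": 0, "claw": 1}

```text
time_s: 4.6
ee_pos: [0.4607, 0.0749, 0.1025]
eef_rot: [-3.142, -0.0, 0.001]
force: [0.4, -0.8, 0.2]
grip_width: 0.0005
grip_force: 0.0
```

```bash
python3 - <<'E'
from station import viewer
from h import *
import cv2
for n in("top","scene"):
    C=viewer.camera(n);pickle.dump(C,open(n+"1.pkl","wb"));W=cloud(C).reshape(-1,3);W=W[~np.isnan(W[:,0])]
    a=-.018;R=np.array([[np.cos(a),-np.sin(a)],[np.sin(a),np.cos(a)]])
    L=np.c_[(W[:,:2]-[.550,.0745])@R,W[:,2]];x,y,z=L.T
    for s in(1,-1):
        q=L[(z>.06)&(z<.13)&(s*y>.06)&(s*y<.155)&(x<-.05)&(x>-.15)]; print(n,s,len(q),np.median(q,axis=0).round(3), np.percentile(q[:,2],[5,95]).round(3))
    cv2.imwrite(f"pics/{n}1.png",C["img"][:,:,::-1])
a=cv2.imread("pics/scene1.png")[120:360,160:400];cv2.imwrite("pics/s1.png",cv2.resize(a,None,fx=2.5,fy=2.5))
E
```

```text
top 1 37 [-0.11   0.136  0.082] [0.077 0.087]
top -1 94 [-0.11  -0.111  0.081] [0.076 0.086]
scene 1 86 [-0.108  0.109  0.079] [0.074 0.082]
scene -1 63 [-0.108 -0.108  0.079] [0.074 0.083]
```

View pics/s1.png

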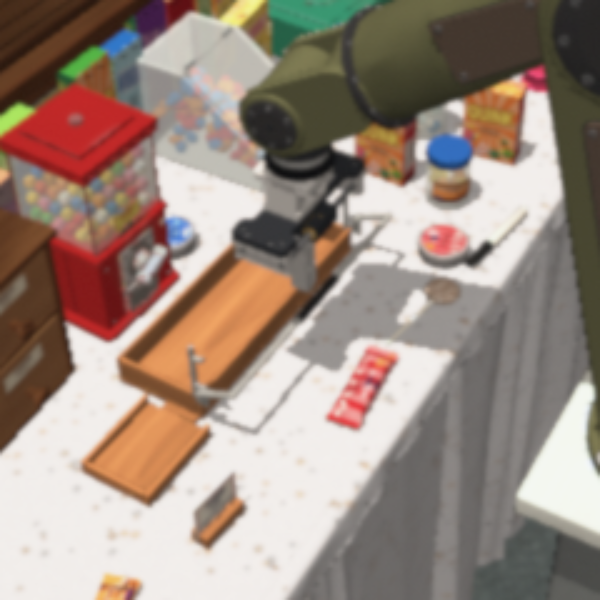

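The rail is down: bar at local x −109, z 79 mm, as specified. Next is carton A.

step_arm:
  plan:
    - {"dx": 0, "dy": 0, "dz": -0.4, "rx": 0, "ry": 0, "rz": 0, "claw": 0}
    - {"dx": 0, "dy": 0, "dz": -0.4, "rx": 0, "ry": 0, "rz": 0, "claw": 0}
    - {"dx": 0, "dy": 0, "dz": -0.4, "rx": 0, "ry": 0, "rz": 0, "claw": 0}
    - {"dx": 0.1, "dy": 0.465, "dz": 0, "rx": 0, "ry": 0, "rz": 0, "claw": 0}
    - {"dx": 0.1, "dy": 0.465, "dz": 0, "rx": 0, "ry": 0, "rz": 0, "claw": 0}
    - {"dx": 0.1, "dy": 0.465, "dz": 0, "rx": 0, "ry": 0, "rz": 0, "claw": 0}
    - {"dx": 0.1, "dy": 0.465, "dz": 0, "rx": 0, "ry": 0, "rz": 0, "claw": 0}
    - {"dx": 0.1, "dy": 0.465, "dz": 0, "rx": 0, "ry": 0, "rz": 0.01, "claw": 0}
    - {"dx": 0.1, "dy": 0.465, "dz": 0, "rx": 0, "ry": 0, "rz": 0.01, "claw": 0}
    - {"dx": 0.08, "dy": 0.465, "dz": 0, "rx": 0, "ry": 0, "rz": 0, "claw": 0}

```text
time_s: 5.7
ee_pos: [0.5269, -0.2531, 0.2223]
eef_rot: [-3.142, -0.0, -0.031]
force: [0.2, 1.0, -0.6]
grip_width: 0.0771
grip_force: 0.0
```

step_arm:
  plan:
    - {"dx": 0, "dy": 0, "dz": 0, "rx": 0, "ry": 0, "rz": 0, "claw": 0}
    - {"dx": 0, "dy": 0, "dz": 0, "rx": 0, "ry": 0, "rz": 0, "claw": 0}

```text
time_s: 5.9
ee_pos: [0.5265, -0.2516, 0.2218]
eef_rot: [-3.141, 0.001, -0.032]
force: [-0.2, 0.3, 0.1]
grip_width: 0.0924
grip_force: 0.0
```

Descend 132 mm to z 0.09 and grip.

step_arm:
  plan:
    - {"dx": 0, "dy": 0, "dz": 0.3, "rx": 0, "ry": 0, "rz": 0, "claw": 0}
    - {"dx": 0, "dy": 0, "dz": 0.4, "rx": 0, "ry": 0, "rz": 0, "claw": 0}
    - {"dx": 0, "dy": 0, "dz": 0.4, "rx": 0, "ry": 0, "rz": 0, "claw": 0}
    - {"dx": 0, "dy": 0, "dz": 0.22, "rx": 0, "ry": 0, "rz": 0, "claw": 0}
    - {"dx": 0, "dy": 0, "dz": 0, "rx": 0, "ry": 0, "rz": 0, "claw": 0}
    - {"dx": 0, "dy": 0, "dz": 0, "rx": 0, "ry": 0, "rz": 0, "claw": 0.72}
    - {"dx": 0, "dy": 0, "dz": 0, "rx": 0, "ry": 0, "rz": 0, "claw": 0.72}
    - {"dx": 0, "dy": 0, "dz": 0, "rx": 0, "ry": 0, "rz": 0, "claw": 0.72}
    - {"dx": 0, "dy": 0, "dz": 0, "rx": 0, "ry": 0, "rz": 0, "claw": 0.72}
    - {"dx": 0, "dy": 0, "dz": 0, "rx": 0, "ry": 0, "rz": 0, "claw": 0.72}
  grip_force: 12

```text
time_s: 6.9
ee_pos: [0.5268, -0.2511, 0.091]
eef_rot: [3.141, -0.001, -0.031]
force: [0.1, -0.1, -0.1]
grip_width: 0.0573
grip_force: 0.0
```

step_arm:
  plan:
    - {"dx": 0, "dy": 0, "dz": 0, "rx": 0, "ry": 0, "rz": 0, "claw": 0.72}
    - {"dx": 0, "dy": 0, "dz": 0, "rx": 0, "ry": 0, "rz": 0, "claw": 0.72}
    - {"dx": 0, "dy": 0, "dz": 0, "rx": 0, "ry": 0, "rz": 0, "claw": 0.72}

```text
time_s: 7.2
ee_pos: [0.5266, -0.251, 0.0905]
eef_rot: [3.142, -0.0, -0.031]
force: [0.4, -0.6, 0.4]
grip_width: 0.0343
grip_force: 12.0
```

step_arm:
  plan:
    - {"dx": 0, "dy": 0, "dz": -0.3, "rx": 0, "ry": 0, "rz": 0, "claw": 1}
    - {"dx": 0, "dy": 0, "dz": -0.4, "rx": 0, "ry": 0, "rz": 0, "claw": 1}
    - {"dx": 0, "dy": 0, "dz": -0.4, "rx": 0, "ry": 0, "rz": 0, "claw": 1}
    - {"dx": 0, "dy": 0, "dz": -0.4, "rx": 0, "ry": 0, "rz": 0, "claw": 1}
    - {"dx": 0.01, "dy": -0.3, "dz": 0, "rx": 0, "ry": 0, "rz": 0, "claw": 1}
    - {"dx": 0.01, "dy": -0.4, "dz": 0, "rx": 0, "ry": 0, "rz": 0, "claw": 1}
    - {"dx": 0.01, "dy": -0.45, "dz": 0, "rx": 0, "ry": 0, "rz": 0, "claw": 1}
    - {"dx": 0.01, "dy": -0.45, "dz": 0, "rx": 0, "ry": 0, "rz": 0, "claw": 1}
    - {"dx": 0.01, "dy": -0.45, "dz": 0, "rx": 0, "ry": 0, "rz": 0, "claw": 1}
    - {"dx": 0.01, "dy": -0.45, "dz": 0, "rx": 0, "ry": 0, "rz": 0, "claw": 1}

```text
time_s: 8.2
ee_pos: [0.5401, 0.0005, 0.2405]
eef_rot: [-3.142, -0.0, -0.031]
force: [0.2, -0.7, -0.8]
grip_width: 0.0342
grip_force: 12.0
```

step_arm:
  plan:
    - {"dx": 0.01, "dy": -0.45, "dz": 0, "rx": 0, "ry": 0, "rz": 0, "claw": 1}
    - {"dx": 0.01, "dy": -0.45, "dz": 0, "rx": 0, "ry": 0, "rz": 0, "claw": 1}
    - {"dx": 0.01, "dy": -0.45, "dz": 0, "rx": 0, "ry": 0, "rz": 0, "claw": 1}
    - {"dx": 0.01, "dy": -0.4, "dz": 0, "rx": 0, "ry": 0, "rz": -0.008, "claw": 1}
    - {"dx": 0.0, "dy": -0.3, "dz": 0, "rx": 0, "ry": 0, "rz": 0, "claw": 1}
    - {"dx": 0, "dy": 0, "dz": 0, "rx": 0, "ry": 0, "rz": 0, "claw": 1}
    - {"dx": 0, "dy": 0, "dz": 0, "rx": 0, "ry": 0, "rz": 0, "claw": 1}

```text
time_s: 8.9
ee_pos: [0.5501, 0.2037, 0.2401]
eef_rot: [3.141, 0.001, -0.017]
force: [0.3, -0.9, -0.7]
grip_width: 0.0346
grip_force: 12.0
```

step_arm:
  plan:
    - {"dx": 0, "dy": 0, "dz": 0.4, "rx": 0, "ry": 0, "rz": 0, "claw": 1}
    - {"dx": 0, "dy": 0, "dz": 0.4, "rx": 0, "ry": 0, "rz": 0, "claw": 1}
    - {"dx": 0, "dy": 0, "dz": 0.35, "rx": 0, "ry": 0, "rz": 0, "claw": 1}
    - {"dx": 0, "dy": 0, "dz": 0.15, "rx": 0, "ry": 0, "rz": 0, "claw": 1}
    - {"dx": 0, "dy": 0, "dz": 0.1, "rx": 0, "ry": 0, "rz": 0, "claw": 1}
    - {"dx": 0, "dy": 0, "dz": 0, "rx": 0, "ry": 0, "rz": 0, "claw": 1}
    - {"dx": 0, "dy": 0, "dz": 0, "rx": 0, "ry": 0, "rz": 0, "claw": 1}

```text
time_s: 9.6
ee_pos: [0.551, 0.2035, 0.102]
eef_rot: [-3.141, -0.002, -0.018]
force: [0.7, 0.1, -0.5]
grip_width: 0.0344
grip_force: 12.0
```

step_arm:
  plan:
    - {"dx": 0, "dy": 0, "dz": 0, "rx": 0, "ry": 0, "rz": 0, "claw": 0.42}
    - {"dx": 0, "dy": 0, "dz": 0, "rx": 0, "ry": 0, "rz": 0, "claw": 0.42}
    - {"dx": 0, "dy": 0, "dz": 0, "rx": 0, "ry": 0, "rz": 0, "claw": 0.42}
    - {"dx": 0, "dy": 0, "dz": 0, "rx": 0, "ry": 0, "rz": 0, "claw": 0.42}

```text
time_s: 10.0
ee_pos: [0.5504, 0.2036, 0.1008]
eef_rot: [-3.141, -0.0, -0.018]
force: [0.3, 0.2, -0.1]
grip_width: 0.0543
grip_force: 0.0
```

step_arm:
  plan:
    - {"dx": 0, "dy": 0, "dz": -0.4, "rx": 0, "ry": 0, "rz": 0, "claw": 0.42}
    - {"dx": 0, "dy": 0, "dz": -0.5, "rx": 0, "ry": 0, "rz": 0, "claw": 0.42}
    - {"dx": 0, "dy": 0, "dz": -0.5, "rx": 0, "ry": 0, "rz": 0, "claw": 0.42}
    - {"dx": -0.1, "dy": 0.47, "dz": 0, "rx": 0, "ry": 0, "rz": 0, "claw": 0.42}
    - {"dx": -0.1, "dy": 0.47, "dz": 0, "rx": 0, "ry": 0, "rz": 0, "claw": 0}
    - {"dx": -0.1, "dy": 0.47, "dz": 0, "rx": 0, "ry": 0, "rz": 0, "claw": 0}
    - {"dx": -0.1, "dy": 0.47, "dz": 0, "rx": 0, "ry": 0, "rz": 0, "claw": 0}
    - {"dx": -0.1, "dy": 0.47, "dz": 0, "rx": 0, "ry": 0, "rz": 0, "claw": 0}
    - {"dx": -0.1, "dy": 0.47, "dz": 0, "rx": 0, "ry": 0, "rz": 0, "claw": 0}
    - {"dx": -0.1, "dy": 0.47, "dz": 0, "rx": 0, "ry": 0, "rz": 0, "claw": 0}

```text
time_s: 11.0
ee_pos: [0.4735, -0.1259, 0.2408]
eef_rot: [3.141, -0.001, -0.018]
force: [1.0, 0.2, 0.2]
grip_width: 0.0942
grip_force: 0.0
```

step_arm:
  plan:
    - {"dx": -0.1, "dy": 0.47, "dz": 0, "rx": 0, "ry": 0, "rz": 0, "claw": 0}
    - {"dx": -0.1, "dy": 0.47, "dz": 0, "rx": 0, "ry": 0, "rz": 0, "claw": 0}
    - {"dx": -0.1, "dy": 0.47, "dz": 0, "rx": 0, "ry": 0, "rz": 0, "claw": 0}
    - {"dx": -0.1, "dy": 0.47, "dz": 0, "rx": 0, "ry": 0, "rz": 0, "claw": 0}
    - {"dx": -0.1, "dy": 0.47, "dz": 0, "rx": 0, "ry": 0, "rz": 0, "claw": 0}
    - {"dx": 0, "dy": 0, "dz": 0, "rx": 0, "ry": 0, "rz": -0.069, "claw": 0}
    - {"dx": 0, "dy": 0, "dz": 0, "rx": 0, "ry": 0, "rz": 0, "claw": 0}
    - {"dx": 0, "dy": 0, "dz": 0, "rx": 0, "ry": 0, "rz": 0, "claw": 0}

```text
time_s: 11.8
ee_pos: [0.4202, -0.3578, 0.2405]
eef_rot: [-3.142, -0.0, 0.088]
force: [0.0, 0.5, 0.7]
grip_width: 0.0939
grip_force: 0.0
```

```bash
python3 - <<'E'
from station import viewer
from h import *
import cv2
C=viewer.camera("scene");cv2.imwrite("pics/s2.png",cv2.resize(C["img"][120:360,160:400,::-1],None,fx=2.5,fy=2.5))
W=cloud(C).reshape(-1,3);W=W[~np.isnan(W[:,0])]
q=W[(abs(W[:,0]-.55)<.06)&(abs(W[:,1]-.2)<.05)&(W[:,2]>.1)&(W[:,2]<.15)];print(len(q),np.percentile(q,[3,50,97],axis=0).round(3))
E
```

```text
440 [[0.516 0.189 0.102]
 [0.549 0.213 0.122]
 [0.59  0.225 0.128]]
```

View pics/s2.png

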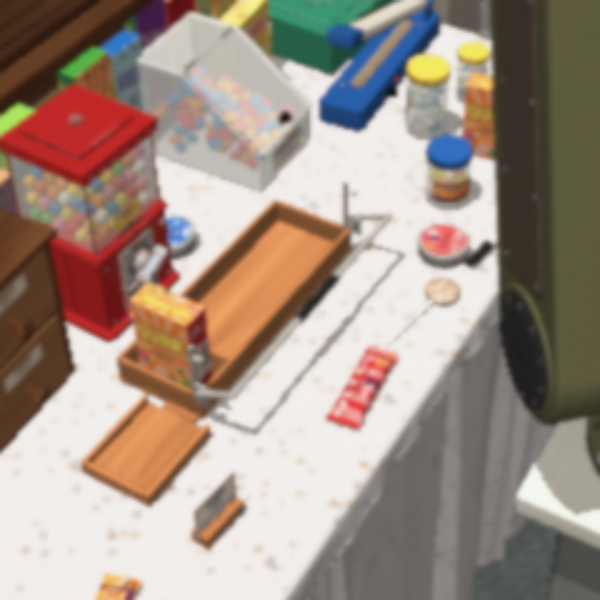

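Carton A stands upright at the tray's left end (165,330 in the crop). Next is carton B.

step_arm:
  plan:
    - {"dx": 0, "dy": 0.05, "dz": 0.3, "rx": 0, "ry": 0, "rz": 0, "claw": 0}
    - {"dx": 0, "dy": 0, "dz": 0.4, "rx": 0, "ry": 0, "rz": 0, "claw": 0}
    - {"dx": 0, "dy": 0, "dz": 0.4, "rx": 0, "ry": 0, "rz": 0, "claw": 0}
    - {"dx": 0, "dy": 0, "dz": 0.4, "rx": 0, "ry": 0, "rz": 0, "claw": 0}
    - {"dx": 0, "dy": 0, "dz": 0, "rx": 0, "ry": 0, "rz": 0, "claw": 0.72}
    - {"dx": 0, "dy": 0, "dz": 0, "rx": 0, "ry": 0, "rz": 0, "claw": 0.72}
    - {"dx": 0, "dy": 0, "dz": 0, "rx": 0, "ry": 0, "rz": 0, "claw": 0.72}
    - {"dx": 0, "dy": 0, "dz": 0, "rx": 0, "ry": 0, "rz": 0, "claw": 0.72}
    - {"dx": 0, "dy": 0, "dz": 0, "rx": 0, "ry": 0, "rz": 0, "claw": 0.72}
    - {"dx": 0, "dy": 0, "dz": 0, "rx": 0, "ry": 0, "rz": 0, "claw": 0.72}

```text
time_s: 12.85
ee_pos: [0.4207, -0.3634, 0.0912]
eef_rot: [3.141, -0.001, 0.09]
force: [0.4, -0.7, 0.2]
grip_width: 0.0496
grip_force: 0.0
```

step_arm:
  plan:
    - {"dx": 0, "dy": 0, "dz": 0, "rx": 0, "ry": 0, "rz": 0, "claw": 1}
    - {"dx": 0, "dy": 0, "dz": 0, "rx": 0, "ry": 0, "rz": 0, "claw": 1}
    - {"dx": 0, "dy": 0, "dz": 0, "rx": 0, "ry": 0, "rz": 0, "claw": 1}

```text
time_s: 13.15
ee_pos: [0.4205, -0.3632, 0.0906]
eef_rot: [3.142, -0.0, 0.09]
force: [-0.2, 0.4, 1.5]
grip_width: 0.0344
grip_force: 12.0
```

step_arm:
  plan:
    - {"dx": 0, "dy": 0, "dz": -0.3, "rx": 0, "ry": 0, "rz": 0, "claw": 1}
    - {"dx": 0, "dy": 0, "dz": -0.4, "rx": 0, "ry": 0, "rz": 0, "claw": 1}
    - {"dx": 0, "dy": 0, "dz": -0.4, "rx": 0, "ry": 0, "rz": 0, "claw": 1}
    - {"dx": 0, "dy": 0, "dz": -0.4, "rx": 0, "ry": 0, "rz": 0.069, "claw": 1}
    - {"dx": 0.06, "dy": -0.25, "dz": 0, "rx": 0, "ry": 0, "rz": 0, "claw": 1}
    - {"dx": 0.11, "dy": -0.45, "dz": 0, "rx": 0, "ry": 0, "rz": 0, "claw": 1}
    - {"dx": 0.11, "dy": -0.45, "dz": 0, "rx": 0, "ry": 0, "rz": 0, "claw": 1}
    - {"dx": 0.11, "dy": -0.45, "dz": 0, "rx": 0, "ry": 0, "rz": 0, "claw": 1}
    - {"dx": 0.11, "dy": -0.45, "dz": 0, "rx": 0, "ry": 0, "rz": 0, "claw": 1}
    - {"dx": 0.11, "dy": -0.45, "dz": 0, "rx": 0, "ry": 0, "rz": 0, "claw": 1}

```text
time_s: 14.15
ee_pos: [0.486, -0.1125, 0.2405]
eef_rot: [-3.142, -0.0, -0.018]
force: [1.0, -0.6, -0.4]
grip_width: 0.0347
grip_force: 12.0
```

step_arm:
  plan:
    - {"dx": 0.11, "dy": -0.45, "dz": 0, "rx": 0, "ry": 0, "rz": 0, "claw": 1}
    - {"dx": 0.11, "dy": -0.45, "dz": 0, "rx": 0, "ry": 0, "rz": 0, "claw": 1}
    - {"dx": 0.11, "dy": -0.45, "dz": 0, "rx": 0, "ry": 0, "rz": 0, "claw": 1}
    - {"dx": 0.11, "dy": -0.45, "dz": 0, "rx": 0, "ry": 0, "rz": 0, "claw": 1}
    - {"dx": 0.11, "dy": -0.45, "dz": 0, "rx": 0, "ry": 0, "rz": 0, "claw": 1}
    - {"dx": 0.07, "dy": -0.25, "dz": 0, "rx": 0, "ry": 0, "rz": 0, "claw": 1}
    - {"dx": 0, "dy": 0, "dz": 0, "rx": 0, "ry": 0, "rz": 0, "claw": 1}
    - {"dx": 0, "dy": 0, "dz": 0, "rx": 0, "ry": 0, "rz": 0, "claw": 1}

```text
time_s: 14.95
ee_pos: [0.5523, 0.1346, 0.24]
eef_rot: [3.141, 0.001, -0.017]
force: [-0.3, -0.3, -0.5]
grip_width: 0.0347
grip_force: 12.0
```

step_arm:
  plan:
    - {"dx": 0, "dy": 0, "dz": 0.4, "rx": 0, "ry": 0, "rz": 0, "claw": 1}
    - {"dx": 0, "dy": 0, "dz": 0.4, "rx": 0, "ry": 0, "rz": 0, "claw": 1}
    - {"dx": 0, "dy": 0, "dz": 0.35, "rx": 0, "ry": 0, "rz": 0, "claw": 1}
    - {"dx": 0, "dy": 0, "dz": 0.15, "rx": 0, "ry": 0, "rz": 0, "claw": 1}
    - {"dx": 0, "dy": 0, "dz": 0.1, "rx": 0, "ry": 0, "rz": 0, "claw": 1}
    - {"dx": 0, "dy": 0, "dz": 0, "rx": 0, "ry": 0, "rz": 0, "claw": 1}
    - {"dx": 0, "dy": 0, "dz": 0, "rx": 0, "ry": 0, "rz": 0, "claw": 0.42}
    - {"dx": 0, "dy": 0, "dz": 0, "rx": 0, "ry": 0, "rz": 0, "claw": 0.42}
    - {"dx": 0, "dy": 0, "dz": 0, "rx": 0, "ry": 0, "rz": 0, "claw": 0.42}
    - {"dx": 0, "dy": 0, "dz": 0, "rx": 0, "ry": 0, "rz": 0, "claw": 0.42}

```text
time_s: 15.95
ee_pos: [0.5527, 0.1345, 0.101]
eef_rot: [-3.141, -0.001, -0.018]
force: [0.1, 0.1, -0.4]
grip_width: 0.0544
grip_force: 0.0
```

step_arm:
  plan:
    - {"dx": 0, "dy": 0, "dz": 0, "rx": 0, "ry": 0, "rz": 0, "claw": 0.42}
    - {"dx": 0, "dy": 0, "dz": -0.4, "rx": 0, "ry": 0, "rz": 0, "claw": 0.42}
    - {"dx": 0, "dy": 0, "dz": -0.5, "rx": 0, "ry": 0, "rz": 0, "claw": 0.42}
    - {"dx": 0, "dy": 0, "dz": -0.5, "rx": 0, "ry": 0, "rz": 0, "claw": 0.42}

```text
time_s: 16.35
ee_pos: [0.5521, 0.1344, 0.2421]
eef_rot: [3.141, 0.001, -0.018]
force: [-0.1, -0.4, -0.3]
grip_width: 0.0546
grip_force: 0.0
```

step_arm:
  plan:
    - {"dx": -0.02, "dy": 0.46, "dz": 0, "rx": 0, "ry": 0, "rz": 0, "claw": 0}
    - {"dx": -0.02, "dy": 0.46, "dz": 0, "rx": 0, "ry": 0, "rz": 0, "claw": 0}
    - {"dx": -0.02, "dy": 0.46, "dz": 0, "rx": 0, "ry": 0, "rz": 0, "claw": 0}
    - {"dx": -0.02, "dy": 0.46, "dz": 0, "rx": 0, "ry": 0, "rz": 0, "claw": 0}
    - {"dx": -0.02, "dy": 0.46, "dz": 0, "rx": 0, "ry": 0, "rz": 0, "claw": 0}
    - {"dx": -0.02, "dy": 0.46, "dz": 0, "rx": 0, "ry": 0, "rz": 0, "claw": 0}
    - {"dx": -0.02, "dy": 0.46, "dz": 0, "rx": 0, "ry": 0, "rz": 0, "claw": 0}
    - {"dx": -0.02, "dy": 0.46, "dz": 0, "rx": 0, "ry": 0, "rz": 0, "claw": 0}
    - {"dx": -0.02, "dy": 0.46, "dz": 0, "rx": 0, "ry": 0, "rz": 0, "claw": 0}
    - {"dx": -0.02, "dy": 0.46, "dz": 0, "rx": 0, "ry": 0, "rz": 0, "claw": 0}

```text
time_s: 17.35
ee_pos: [0.5237, -0.3269, 0.2406]
eef_rot: [3.142, -0.0, -0.018]
force: [0.3, -0.5, -0.2]
grip_width: 0.0938
grip_force: 0.0
```

step_arm:
  plan:
    - {"dx": 0, "dy": 0.42, "dz": 0, "rx": 0, "ry": 0, "rz": 0, "claw": 0}
    - {"dx": 0, "dy": 0, "dz": 0, "rx": 0, "ry": 0, "rz": 0, "claw": 0}
    - {"dx": 0, "dy": 0, "dz": 0, "rx": 0, "ry": 0, "rz": 0, "claw": 0}

```text
time_s: 17.65
ee_pos: [0.5231, -0.3675, 0.2399]
eef_rot: [-3.141, 0.001, -0.019]
force: [0.3, 0.2, 0.0]
grip_width: 0.0939
grip_force: 0.0
```

```bash
python3 - <<'E'
from station import viewer,telemetry
from h import *
import cv2
print(telemetry.get_obs()["ee_pos"])
C=viewer.camera("scene");cv2.imwrite("pics/s3.png",cv2.resize(C["img"][120:270,240:400,::-1],None,fx=4,fy=4))
E
```

```text
[ 0.52308536 -0.36753568  0.2399368 ]
```

View pics/s3.png

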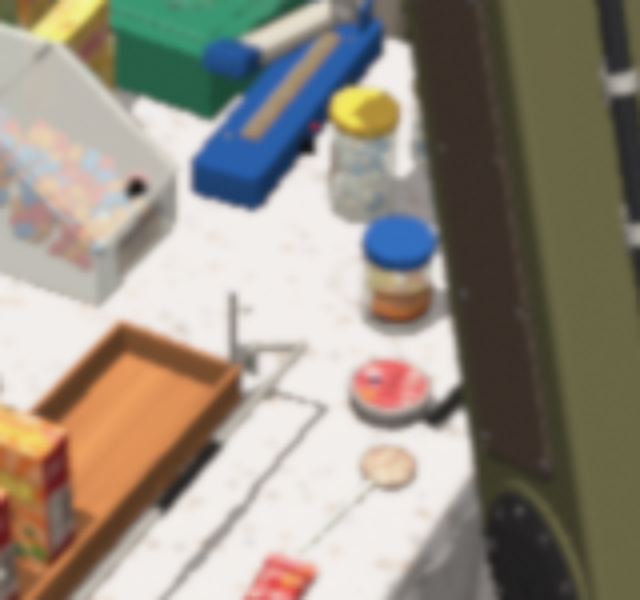

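The large yellow tub is below the gripper (crop 362,110). The small one is behind the arm link.

step_arm:
  plan:
    - {"dx": 0.01, "dy": 0, "dz": 0.4, "rx": 0, "ry": 0, "rz": 0, "claw": 0}
    - {"dx": 0, "dy": 0, "dz": 0.4, "rx": 0, "ry": 0, "rz": 0, "claw": 0}
    - {"dx": 0, "dy": 0, "dz": 0.4, "rx": 0, "ry": 0, "rz": 0, "claw": 0}
    - {"dx": 0, "dy": 0, "dz": 0.4, "rx": 0, "ry": 0, "rz": 0, "claw": 0}
    - {"dx": 0, "dy": 0, "dz": 0, "rx": 0, "ry": 0, "rz": 0, "claw": 0}
    - {"dx": 0, "dy": 0, "dz": 0, "rx": 0, "ry": 0, "rz": 0, "claw": 0.5}
    - {"dx": 0, "dy": 0, "dz": 0, "rx": 0, "ry": 0, "rz": 0, "claw": 0.5}
    - {"dx": 0, "dy": 0, "dz": 0, "rx": 0, "ry": 0, "rz": 0, "claw": 0.5}
    - {"dx": 0, "dy": 0, "dz": 0, "rx": 0, "ry": 0, "rz": 0, "claw": 0.5}
    - {"dx": 0, "dy": 0, "dz": 0, "rx": 0, "ry": 0, "rz": 0, "claw": 0.5}
  grip_force: 20

```text
time_s: 18.7
ee_pos: [0.5247, -0.3673, 0.0816]
eef_rot: [3.141, -0.001, -0.018]
force: [0.3, 1.2, 5.0]
grip_width: 0.0605
grip_force: 20.0
```

step_arm:
  plan:
    - {"dx": 0, "dy": 0, "dz": 0, "rx": 0, "ry": 0, "rz": 0, "claw": 1}
    - {"dx": 0, "dy": 0, "dz": 0, "rx": 0, "ry": 0, "rz": 0, "claw": 1}
    - {"dx": 0, "dy": 0, "dz": 0, "rx": 0, "ry": 0, "rz": 0, "claw": 1}

```text
time_s: 19.0
ee_pos: [0.5248, -0.3673, 0.0815]
eef_rot: [3.141, -0.001, -0.018]
force: [-0.2, 0.6, 7.4]
grip_width: 0.0604
grip_force: 20.0
```

step_arm:
  plan:
    - {"dx": 0, "dy": 0, "dz": -0.2, "rx": 0, "ry": 0, "rz": 0, "claw": 1}
    - {"dx": 0, "dy": 0, "dz": -0.3, "rx": 0, "ry": 0, "rz": 0, "claw": 1}
    - {"dx": 0, "dy": 0, "dz": -0.4, "rx": 0, "ry": 0, "rz": 0, "claw": 1}
    - {"dx": 0, "dy": 0, "dz": -0.4, "rx": 0, "ry": 0, "rz": 0, "claw": 1}
    - {"dx": 0, "dy": 0, "dz": -0.3, "rx": 0, "ry": 0, "rz": 0, "claw": 1}
    - {"dx": 0, "dy": 0, "dz": 0, "rx": 0, "ry": 0, "rz": 0, "claw": 1}

```text
time_s: 19.6
ee_pos: [0.5253, -0.3678, 0.2453]
eef_rot: [3.137, -0.006, -0.018]
force: [0.4, 0.6, -1.2]
grip_width: 0.0605
grip_force: 20.0
```

step_arm:
  plan:
    - {"dx": 0.02, "dy": -0.3, "dz": 0, "rx": 0, "ry": 0, "rz": 0, "claw": 1}
    - {"dx": 0.03, "dy": -0.45, "dz": 0, "rx": 0, "ry": 0, "rz": 0, "claw": 1}
    - {"dx": 0.03, "dy": -0.45, "dz": 0, "rx": 0, "ry": 0, "rz": 0, "claw": 1}
    - {"dx": 0.03, "dy": -0.45, "dz": 0, "rx": 0, "ry": 0, "rz": 0, "claw": 1}
    - {"dx": 0.03, "dy": -0.45, "dz": 0, "rx": 0, "ry": 0, "rz": 0, "claw": 1}
    - {"dx": 0.03, "dy": -0.45, "dz": 0, "rx": 0, "ry": 0, "rz": 0, "claw": 1}
    - {"dx": 0.03, "dy": -0.45, "dz": 0, "rx": 0, "ry": 0, "rz": 0, "claw": 1}
    - {"dx": 0.03, "dy": -0.45, "dz": 0, "rx": 0, "ry": 0, "rz": 0, "claw": 1}
    - {"dx": 0.03, "dy": -0.45, "dz": 0, "rx": 0, "ry": 0, "rz": 0, "claw": 1}
    - {"dx": 0.02, "dy": -0.29, "dz": 0, "rx": 0, "ry": 0, "rz": 0, "claw": 1}

```text
time_s: 20.6
ee_pos: [0.5595, 0.0541, 0.2393]
eef_rot: [-3.141, 0.002, -0.017]
force: [0.1, -0.0, -2.3]
grip_width: 0.0604
grip_force: 20.0
```

```bash
python3 - <<'E'
from station import viewer,telemetry
from h import *
import cv2
o=telemetry.get_obs();print(o["ee_pos"],o["force"],o["grip_width"])
C=viewer.camera("scene");cv2.imwrite("pics/s4.png",cv2.resize(C["img"][120:320,180:370,::-1],None,fx=3,fy=3))
E
```

```text
[0.55946731 0.05405879 0.23925811] [ 0.13297659 -0.03744006 -2.32481555] 0.06035447484325599
```

View pics/s4.png

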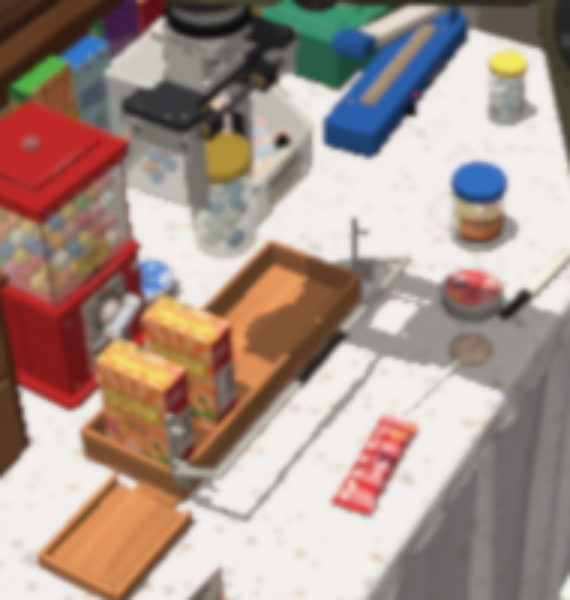

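The tub is held upright over the tray and both cartons stand in it. Lower it.

step_arm:
  plan:
    - {"dx": 0, "dy": 0.02, "dz": 0.4, "rx": 0, "ry": 0, "rz": 0, "claw": 1}
    - {"dx": 0, "dy": 0, "dz": 0.4, "rx": 0, "ry": 0, "rz": 0, "claw": 1}
    - {"dx": 0, "dy": 0, "dz": 0.4, "rx": 0, "ry": 0, "rz": 0, "claw": 1}
    - {"dx": 0, "dy": 0, "dz": 0.15, "rx": 0, "ry": 0, "rz": 0, "claw": 1}
    - {"dx": 0, "dy": 0, "dz": 0.12, "rx": 0, "ry": 0, "rz": 0, "claw": 1}
    - {"dx": 0, "dy": 0, "dz": 0, "rx": 0, "ry": 0, "rz": 0, "claw": 1}
    - {"dx": 0, "dy": 0, "dz": 0, "rx": 0, "ry": 0, "rz": 0, "claw": 1}

```text
time_s: 21.35
ee_pos: [0.5603, 0.0493, 0.094]
eef_rot: [-3.142, -0.001, -0.018]
force: [0.5, 0.6, -2.2]
grip_width: 0.0604
grip_force: 20.0
```

step_arm:
  plan:
    - {"dx": 0, "dy": 0, "dz": 0.035, "rx": 0, "ry": 0, "rz": 0, "claw": 1}
    - {"dx": 0, "dy": 0, "dz": 0, "rx": 0, "ry": 0, "rz": 0, "claw": 1}
    - {"dx": 0, "dy": 0, "dz": 0, "rx": 0, "ry": 0, "rz": 0, "claw": 0.3}
    - {"dx": 0, "dy": 0, "dz": 0, "rx": 0, "ry": 0, "rz": 0, "claw": 0.2}
    - {"dx": 0, "dy": 0, "dz": 0, "rx": 0, "ry": 0, "rz": 0, "claw": 0.15}
    - {"dx": 0, "dy": 0, "dz": 0, "rx": 0, "ry": 0, "rz": 0, "claw": 0.15}
    - {"dx": 0, "dy": 0, "dz": 0, "rx": 0, "ry": 0, "rz": 0, "claw": 0.15}

```text
time_s: 22.05
ee_pos: [0.56, 0.0493, 0.09]
eef_rot: [3.142, -0.0, -0.018]
force: [-0.2, 0.4, -0.6]
grip_width: 0.0799
grip_force: 0.0
```

step_arm:
  plan:
    - {"dx": 0, "dy": 0, "dz": -0.3, "rx": 0, "ry": 0, "rz": 0, "claw": 0.15}
    - {"dx": 0, "dy": 0, "dz": -0.4, "rx": 0, "ry": 0, "rz": 0, "claw": 0.15}
    - {"dx": 0, "dy": 0, "dz": -0.4, "rx": 0, "ry": 0, "rz": 0, "claw": 0.15}
    - {"dx": 0, "dy": 0, "dz": -0.2, "rx": 0, "ry": 0, "rz": 0, "claw": 0.15}

```text
time_s: 22.45
ee_pos: [0.5607, 0.0494, 0.2236]
eef_rot: [-3.141, -0.004, -0.018]
force: [1.4, -0.0, 0.3]
grip_width: 0.0799
grip_force: 0.0
```

step_arm:
  plan:
    - {"dx": -0.155, "dy": 0.37, "dz": 0, "rx": 0, "ry": 0, "rz": 0, "claw": 0}
    - {"dx": -0.155, "dy": 0.37, "dz": 0, "rx": 0, "ry": 0, "rz": 0, "claw": 0}
    - {"dx": -0.155, "dy": 0.37, "dz": 0, "rx": 0, "ry": 0, "rz": 0, "claw": 0}
    - {"dx": -0.155, "dy": 0.37, "dz": 0, "rx": 0, "ry": 0, "rz": 0, "claw": 0}
    - {"dx": -0.155, "dy": 0.37, "dz": 0, "rx": 0, "ry": 0, "rz": 0, "claw": 0}
    - {"dx": -0.155, "dy": 0.37, "dz": 0, "rx": 0, "ry": 0, "rz": 0, "claw": 0}
    - {"dx": -0.155, "dy": 0.37, "dz": 0, "rx": 0, "ry": 0, "rz": 0, "claw": 0}
    - {"dx": -0.155, "dy": 0.37, "dz": 0, "rx": 0, "ry": 0, "rz": 0, "claw": 0}
    - {"dx": 0, "dy": 0, "dz": 0, "rx": 0, "ry": 0, "rz": 0, "claw": 0}
    - {"dx": 0, "dy": 0, "dz": 0, "rx": 0, "ry": 0, "rz": 0, "claw": 0}

```text
time_s: 23.45
ee_pos: [0.4304, -0.2447, 0.22]
eef_rot: [-3.141, -0.0, -0.02]
force: [0.7, 0.5, 0.4]
grip_width: 0.0938
grip_force: 0.0
```

step_arm:
  plan:
    - {"dx": 0, "dy": 0, "dz": 0.4, "rx": 0, "ry": 0, "rz": 0, "claw": 0}
    - {"dx": 0, "dy": 0, "dz": 0.45, "rx": 0, "ry": 0, "rz": 0, "claw": 0}
    - {"dx": 0, "dy": 0, "dz": 0.45, "rx": 0, "ry": 0, "rz": 0, "claw": 0}
    - {"dx": 0, "dy": 0, "dz": 0.35, "rx": 0, "ry": 0, "rz": 0, "claw": 0}
    - {"dx": 0, "dy": 0, "dz": 0, "rx": 0, "ry": 0, "rz": 0, "claw": 0}
    - {"dx": 0, "dy": 0, "dz": 0, "rx": 0, "ry": 0, "rz": 0, "claw": 0.5}
    - {"dx": 0, "dy": 0, "dz": 0, "rx": 0, "ry": 0, "rz": 0, "claw": 0.5}
    - {"dx": 0, "dy": 0, "dz": 0, "rx": 0, "ry": 0, "rz": 0, "claw": 0.5}
    - {"dx": 0, "dy": 0, "dz": 0, "rx": 0, "ry": 0, "rz": 0, "claw": 0.5}
    - {"dx": 0, "dy": 0, "dz": 0, "rx": 0, "ry": 0, "rz": 0, "claw": 1}

```text
time_s: 24.45
ee_pos: [0.431, -0.2447, 0.0558]
eef_rot: [3.141, -0.001, -0.018]
force: [-1.3, -1.0, 6.6]
grip_width: 0.0603
grip_force: 20.0
```

step_arm:
  plan:
    - {"dx": 0, "dy": 0, "dz": 0, "rx": 0, "ry": 0, "rz": 0, "claw": 1}
    - {"dx": 0, "dy": 0, "dz": 0, "rx": 0, "ry": 0, "rz": 0, "claw": 1}

```text
time_s: 24.65
ee_pos: [0.4311, -0.2448, 0.0558]
eef_rot: [3.141, -0.001, -0.018]
force: [0.1, -1.4, 7.2]
grip_width: 0.0604
grip_force: 20.0
```

step_arm:
  plan:
    - {"dx": 0, "dy": 0, "dz": -0.25, "rx": 0, "ry": 0, "rz": 0, "claw": 1}
    - {"dx": 0, "dy": 0, "dz": -0.4, "rx": 0, "ry": 0, "rz": 0, "claw": 1}
    - {"dx": 0, "dy": 0, "dz": -0.5, "rx": 0, "ry": 0, "rz": 0, "claw": 1}
    - {"dx": 0, "dy": 0, "dz": -0.5, "rx": 0, "ry": 0, "rz": 0, "claw": 1}
    - {"dx": 0.2, "dy": -0.34, "dz": 0, "rx": 0, "ry": 0, "rz": 0, "claw": 1}
    - {"dx": 0.21, "dy": -0.35, "dz": 0, "rx": 0, "ry": 0, "rz": 0, "claw": 1}
    - {"dx": 0.21, "dy": -0.35, "dz": 0, "rx": 0, "ry": 0, "rz": 0, "claw": 1}
    - {"dx": 0.21, "dy": -0.35, "dz": 0, "rx": 0, "ry": 0, "rz": 0, "claw": 1}
    - {"dx": 0.21, "dy": -0.35, "dz": 0, "rx": 0, "ry": 0, "rz": 0, "claw": 1}
    - {"dx": 0.2, "dy": -0.33, "dz": 0, "rx": 0, "ry": 0, "rz": 0, "claw": 1}

```text
time_s: 25.65
ee_pos: [0.5589, -0.0379, 0.2198]
eef_rot: [-3.141, 0.0, -0.018]
force: [-0.2, 0.2, -1.3]
grip_width: 0.061
grip_force: 20.0
```

step_arm:
  plan:
    - {"dx": 0, "dy": 0, "dz": 0, "rx": 0, "ry": 0, "rz": 0, "claw": 1}
    - {"dx": 0, "dy": 0, "dz": 0.4, "rx": 0, "ry": 0, "rz": 0, "claw": 1}
    - {"dx": 0, "dy": 0, "dz": 0.5, "rx": 0, "ry": 0, "rz": 0, "claw": 1}
    - {"dx": 0, "dy": 0, "dz": 0.4, "rx": 0, "ry": 0, "rz": 0, "claw": 1}
    - {"dx": 0, "dy": 0, "dz": 0.2, "rx": 0, "ry": 0, "rz": 0, "claw": 1}
    - {"dx": 0, "dy": 0, "dz": 0, "rx": 0, "ry": 0, "rz": 0, "claw": 1}
    - {"dx": 0, "dy": 0, "dz": 0, "rx": 0, "ry": 0, "rz": 0, "claw": 1}

```text
time_s: 26.35
ee_pos: [0.5585, -0.0401, 0.0708]
eef_rot: [3.142, -0.0, -0.019]
force: [-0.4, -0.0, -0.7]
grip_width: 0.0607
grip_force: 20.0
```

step_arm:
  plan:
    - {"dx": 0, "dy": 0, "dz": 0.06, "rx": 0, "ry": 0, "rz": 0, "claw": 1}
    - {"dx": 0, "dy": 0, "dz": 0, "rx": 0, "ry": 0, "rz": 0, "claw": 1}
    - {"dx": 0, "dy": 0, "dz": 0, "rx": 0, "ry": 0, "rz": 0, "claw": 0.3}
    - {"dx": 0, "dy": 0, "dz": 0, "rx": 0, "ry": 0, "rz": 0, "claw": 0.21}
    - {"dx": 0, "dy": 0, "dz": 0, "rx": 0, "ry": 0, "rz": 0, "claw": 0.21}
    - {"dx": 0, "dy": 0, "dz": 0, "rx": 0, "ry": 0, "rz": 0, "claw": 0.21}

```text
time_s: 26.95
ee_pos: [0.5585, -0.0396, 0.0642]
eef_rot: [3.142, -0.0, -0.018]
force: [-0.4, -0.6, -0.6]
grip_width: 0.0741
grip_force: 0.0
```

step_arm:
  plan:
    - {"dx": 0, "dy": 0, "dz": -0.2, "rx": 0, "ry": 0, "rz": 0, "claw": 0.21}
    - {"dx": 0, "dy": 0, "dz": -0.4, "rx": 0, "ry": 0, "rz": 0, "claw": 0.21}
    - {"dx": 0, "dy": 0, "dz": -0.4, "rx": 0, "ry": 0, "rz": 0, "claw": 0.21}
    - {"dx": 0, "dy": 0, "dz": -0.4, "rx": 0, "ry": 0, "rz": 0, "claw": 0.21}
    - {"dx": 0, "dy": 0, "dz": -0.4, "rx": 0, "ry": 0, "rz": 0, "claw": 0.21}

```text
time_s: 27.45
ee_pos: [0.5581, -0.0396, 0.2458]
eef_rot: [-3.142, -0.0, -0.018]
force: [0.3, 0.3, -0.0]
grip_width: 0.074
grip_force: 0.0
```

```bash
python3 - <<'E'
from station import viewer,telemetry
from h import *
import cv2
print(telemetry.get_obs()["ee_pos"])
C=viewer.camera("scene");T=viewer.camera("top")
for n,c in(("s",C),("t",T)):
    W=cloud(c)
    print(n,[([round(v) for v in d["rect"]],round(d["score"],2)) for d in viewer.recognise("price_block_mid",c)])
    P=W.reshape(-1,3)
    m=(abs(P[:,0]-.40)<.07)&(abs(P[:,1]-.345)<.09)&(P[:,2]>.008)&(P[:,2]<.07)
    q=P[m]
    for lo,hi in((.008,.07),(.03,.07)):
        t=q[(q[:,2]>lo)&(q[:,2]<hi)]
        if len(t)>5: print(len(t),t.mean(0).round(4),[np.round(v,1) for v in cv2.minAreaRect((t[:,:2]*1000).astype(np.float32))])
cv2.imwrite("pics/s5.png",cv2.resize(C["img"][160:350,190:380,::-1],None,fx=3,fy=3))
E
```

```text
[ 0.55809748 -0.03961342  0.24578062]
s [([239, 310, 260, 341], 0.88)]
326 [0.4009 0.3487 0.0291] [array([398.5, 348. ]), array([65. , 22.5]), np.float64(75.5)]
137 [0.4034 0.3476 0.045 ] [array([403. , 346.9]), array([66.1,  5.6]), np.float64(83.3)]
t [([168, 215, 190, 224], 0.59)]
183 [0.3986 0.3437 0.0223] [array([394.6, 347.9]), array([124.1, 166.9]), np.float64(6.5)]
31 [0.4006 0.3435 0.0493] [array([400.9, 343. ]), array([58.9,  2.1]), np.float64(83.3)]
```

View pics/s5.png

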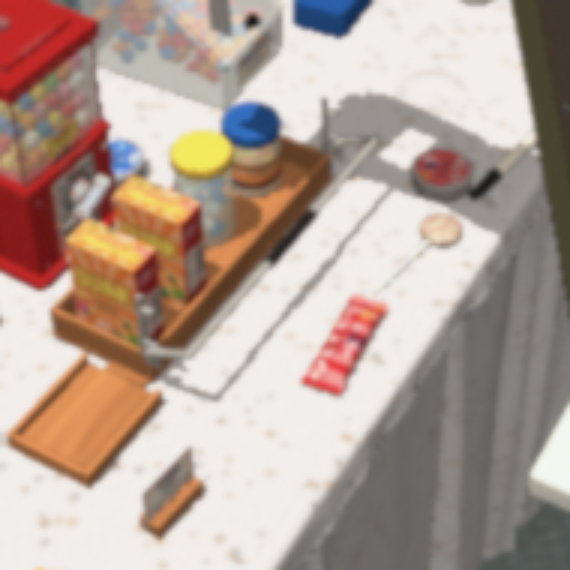

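All four items stand in the tray (crop: cartons 110,280 and 160,240; tubs 205,185 and 255,145). The card is still at (0.402, 0.345) with yaw −6.7°. I turn the gripper and go to it.

step_arm:
  plan:
    - {"dx": 0, "dy": 0, "dz": 0, "rx": 0, "ry": 0, "rz": -0.0937, "claw": 0.4}
    - {"dx": 0, "dy": 0, "dz": 0, "rx": 0, "ry": 0, "rz": -0.0937, "claw": 0.4}
    - {"dx": 0, "dy": 0, "dz": 0, "rx": 0, "ry": 0, "rz": -0.0937, "claw": 0.4}
    - {"dx": 0, "dy": 0, "dz": 0, "rx": 0, "ry": 0, "rz": -0.0937, "claw": 0.4}
    - {"dx": 0, "dy": 0, "dz": 0, "rx": 0, "ry": 0, "rz": -0.0937, "claw": 0.4}
    - {"dx": 0, "dy": 0, "dz": 0, "rx": 0, "ry": 0, "rz": -0.0937, "claw": 0.4}
    - {"dx": 0, "dy": 0, "dz": 0, "rx": 0, "ry": 0, "rz": -0.0937, "claw": 0.4}
    - {"dx": 0, "dy": 0, "dz": 0, "rx": 0, "ry": 0, "rz": -0.0937, "claw": 0.4}
    - {"dx": 0, "dy": 0, "dz": 0, "rx": 0, "ry": 0, "rz": -0.0937, "claw": 0.4}
    - {"dx": 0, "dy": 0, "dz": 0, "rx": 0, "ry": 0, "rz": -0.0937, "claw": 0.4}

```text
time_s: 28.65
ee_pos: [0.5579, -0.0396, 0.2422]
eef_rot: [-3.139, -0.0, 1.46]
force: [0.3, -1.1, -0.2]
grip_width: 0.0564
grip_force: 0.0
```

step_arm:
  plan:
    - {"dx": 0.364, "dy": -0.2, "dz": 0, "rx": 0, "ry": 0, "rz": 0, "claw": 0.4}
    - {"dx": 0.364, "dy": -0.2, "dz": 0, "rx": 0, "ry": 0, "rz": 0, "claw": 0.4}
    - {"dx": 0.364, "dy": -0.2, "dz": 0, "rx": 0, "ry": 0, "rz": 0, "claw": 0.4}
    - {"dx": 0.364, "dy": -0.2, "dz": 0, "rx": 0, "ry": 0, "rz": 0, "claw": 0.4}
    - {"dx": 0.364, "dy": -0.2, "dz": 0, "rx": 0, "ry": 0, "rz": 0, "claw": 0.4}
    - {"dx": 0.364, "dy": -0.2, "dz": 0, "rx": 0, "ry": 0, "rz": 0, "claw": 0.4}
    - {"dx": 0.364, "dy": -0.2, "dz": 0, "rx": 0, "ry": 0, "rz": 0, "claw": 0.4}
    - {"dx": 0.364, "dy": -0.2, "dz": 0, "rx": 0, "ry": 0, "rz": 0, "claw": 0.4}
    - {"dx": 0.364, "dy": -0.2, "dz": 0, "rx": 0, "ry": 0, "rz": 0, "claw": 0.4}
    - {"dx": 0.364, "dy": -0.2, "dz": 0, "rx": 0, "ry": 0, "rz": 0, "claw": 0.4}

```text
time_s: 29.65
ee_pos: [0.401, 0.3464, 0.2424]
eef_rot: [-3.14, 0.002, 1.454]
force: [0.8, -0.5, -1.1]
grip_width: 0.0561
grip_force: 0.0
```

step_arm:
  plan:
    - {"dx": 0, "dy": 0, "dz": 0.4, "rx": 0, "ry": 0, "rz": 0, "claw": 0.4}
    - {"dx": 0, "dy": 0, "dz": 0.4, "rx": 0, "ry": 0, "rz": 0, "claw": 0.4}
    - {"dx": 0, "dy": 0, "dz": 0, "rx": 0, "ry": 0, "rz": 0, "claw": 0.4}
    - {"dx": 0, "dy": 0, "dz": 0, "rx": 0, "ry": 0, "rz": 0, "claw": 0.4}

```text
time_s: 30.05
ee_pos: [0.4022, 0.345, 0.164]
eef_rot: [-3.14, 0.001, 1.453]
force: [0.4, -0.5, 1.0]
grip_width: 0.0563
grip_force: 0.0
```

```bash
python3 - <<'E'
from station import viewer,telemetry
from h import *
import cv2
o=telemetry.get_obs();print(o["ee_pos"],o["eef_rot"],o["grip_width"])
for n in("scene","top"):
    c=viewer.camera(n); P=cloud(c).reshape(-1,3)
    q=P[(abs(P[:,0]-.40)<.07)&(abs(P[:,1]-.345)<.09)&(P[:,2]>.03)&(P[:,2]<.065)]
    if len(q)>5: print(n,len(q),q.mean(0).round(4),[np.round(v,1) for v in cv2.minAreaRect((q[:,:2]*1000).astype(np.float32))])
E
```

```text
[0.40221564 0.34503365 0.16400472] [-3.14034351e+00  1.15251967e-03  1.45340899e+00] 0.0563020642127793
scene 138 [0.4034 0.3474 0.0448] [array([403.1, 346.6]), array([65.2,  6. ]), np.float64(83.0)]
top 22 [0.3994 0.3339 0.0498] [array([399.7, 334.7]), array([41.9,  1.3]), np.float64(83.9)]
```

step_arm:
  plan:
    - {"dx": 0, "dy": 0, "dz": 0.4, "rx": 0, "ry": 0, "rz": 0, "claw": 0.4}
    - {"dx": 0, "dy": 0, "dz": 0.4, "rx": 0, "ry": 0, "rz": 0, "claw": 0.4}
    - {"dx": 0, "dy": 0, "dz": 0.4, "rx": 0, "ry": 0, "rz": 0, "claw": 0.4}
    - {"dx": 0, "dy": 0, "dz": 0.22, "rx": 0, "ry": 0, "rz": 0, "claw": 0.4}
    - {"dx": 0, "dy": 0, "dz": 0, "rx": 0, "ry": 0, "rz": 0, "claw": 0.4}
    - {"dx": 0, "dy": 0, "dz": 0, "rx": 0, "ry": 0, "rz": 0, "claw": 0.7}
    - {"dx": 0, "dy": 0, "dz": 0, "rx": 0, "ry": 0, "rz": 0, "claw": 0.8}
    - {"dx": 0, "dy": 0, "dz": 0, "rx": 0, "ry": 0, "rz": 0, "claw": 0.9}
    - {"dx": 0, "dy": 0, "dz": 0, "rx": 0, "ry": 0, "rz": 0, "claw": 0.9}
    - {"dx": 0, "dy": 0, "dz": 0, "rx": 0, "ry": 0, "rz": 0, "claw": 0.9}
  grip_force: 15

```text
time_s: 31.15
ee_pos: [0.4025, 0.3454, 0.0226]
eef_rot: [3.141, -0.001, 1.454]
force: [-1.2, -1.2, 7.2]
grip_width: 0.0221
grip_force: 15.0
```

step_arm:
  plan:
    - {"dx": 0, "dy": 0, "dz": 0, "rx": 0, "ry": 0, "rz": 0, "claw": 0.9}
    - {"dx": 0, "dy": 0, "dz": 0, "rx": 0, "ry": 0, "rz": 0, "claw": 0.9}
    - {"dx": 0, "dy": 0, "dz": 0, "rx": 0, "ry": 0, "rz": 0, "claw": 0.9}

```text
time_s: 31.45
ee_pos: [0.4026, 0.3454, 0.0226]
eef_rot: [3.141, -0.001, 1.454]
force: [-1.7, -1.2, 6.8]
grip_width: 0.0216
grip_force: 15.0
```

step_arm:
  plan:
    - {"dx": 0, "dy": 0, "dz": -0.2, "rx": 0, "ry": 0, "rz": 0, "claw": 1}
    - {"dx": 0, "dy": 0, "dz": -0.3, "rx": 0, "ry": 0, "rz": 0, "claw": 1}
    - {"dx": 0, "dy": 0, "dz": -0.2, "rx": 0, "ry": 0, "rz": -0.063, "claw": 1}
    - {"dx": -0.1, "dy": 0.29, "dz": 0, "rx": 0, "ry": 0, "rz": 0, "claw": 1}
    - {"dx": -0.1, "dy": 0.29, "dz": 0, "rx": 0, "ry": 0, "rz": 0, "claw": 1}
    - {"dx": -0.1, "dy": 0.29, "dz": 0, "rx": 0, "ry": 0, "rz": 0, "claw": 1}
    - {"dx": -0.1, "dy": 0.28, "dz": 0, "rx": 0, "ry": 0, "rz": 0, "claw": 1}
    - {"dx": 0, "dy": 0, "dz": 0, "rx": 0, "ry": 0, "rz": 0, "claw": 1}
    - {"dx": 0, "dy": 0, "dz": 0, "rx": 0, "ry": 0, "rz": 0, "claw": 1}

```text
time_s: 32.35
ee_pos: [0.5163, 0.3029, 0.0916]
eef_rot: [-3.141, 0.0, 1.552]
force: [-0.4, 0.2, -0.7]
grip_width: 0.0218
grip_force: 15.0
```

```bash
python3 - <<'E'
from station import viewer,telemetry
from h import *
import cv2
o=telemetry.get_obs();print(o["ee_pos"],o["eef_rot"],o["grip_width"],o["force"])
C=viewer.camera("scene");cv2.imwrite("pics/s6.png",cv2.resize(C["img"][220:350,170:310,::-1],None,fx=4,fy=4))
E
```

```text
[0.51634862 0.30286752 0.09155554] [-3.14080620e+00  3.17784306e-04  1.55184670e+00] 0.021813654475899856 [-0.40294692  0.18875295 -0.70167886]
```

View pics/s6.png

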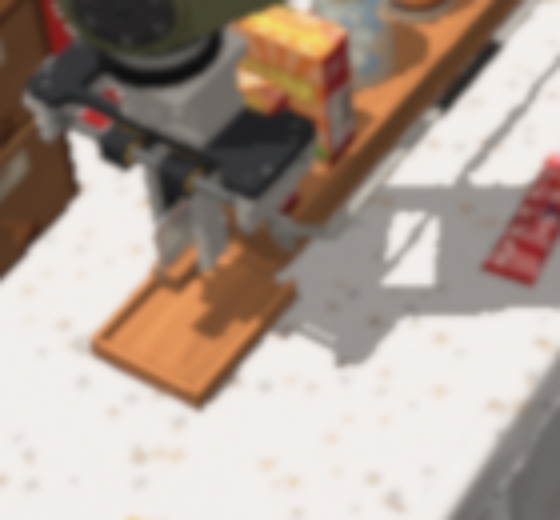

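The card is held over the ledge, clear of carton A. Lower it.

step_arm:
  plan:
    - {"dx": 0, "dy": 0, "dz": 0.25, "rx": 0, "ry": 0, "rz": 0, "claw": 1}
    - {"dx": 0, "dy": 0, "dz": 0.2, "rx": 0, "ry": 0, "rz": 0, "claw": 1}
    - {"dx": 0, "dy": 0, "dz": 0.1, "rx": 0, "ry": 0, "rz": 0, "claw": 1}
    - {"dx": 0, "dy": 0, "dz": 0.04, "rx": 0, "ry": 0, "rz": 0, "claw": 1}
    - {"dx": 0, "dy": 0, "dz": 0, "rx": 0, "ry": 0, "rz": 0, "claw": 1}
    - {"dx": 0, "dy": 0, "dz": 0, "rx": 0, "ry": 0, "rz": 0, "claw": 1}

```text
time_s: 33.0
ee_pos: [0.5168, 0.3035, 0.0339]
eef_rot: [3.14, -0.001, 1.553]
force: [-0.3, -0.1, 0.3]
grip_width: 0.0221
grip_force: 15.0
```

step_arm:
  plan:
    - {"dx": 0, "dy": 0, "dz": 0.027, "rx": 0, "ry": 0, "rz": 0, "claw": 1}
    - {"dx": 0, "dy": 0, "dz": 0, "rx": 0, "ry": 0, "rz": 0, "claw": 1}
    - {"dx": 0, "dy": 0, "dz": 0, "rx": 0, "ry": 0, "rz": 0, "claw": 0.62}
    - {"dx": 0, "dy": 0, "dz": 0, "rx": 0, "ry": 0, "rz": 0, "claw": 0.62}
    - {"dx": 0, "dy": 0, "dz": 0, "rx": 0, "ry": 0, "rz": 0, "claw": 0.62}
    - {"dx": 0, "dy": 0, "dz": 0, "rx": 0, "ry": 0, "rz": 0, "claw": 0.62}

```text
time_s: 33.6
ee_pos: [0.5165, 0.3031, 0.0303]
eef_rot: [-3.142, 0.0, 1.553]
force: [-0.1, 0.6, 0.1]
grip_width: 0.0356
grip_force: 0.0
```

step_arm:
  plan:
    - {"dx": 0, "dy": 0, "dz": -0.2, "rx": 0, "ry": 0, "rz": 0, "claw": 0.62}
    - {"dx": 0, "dy": 0, "dz": -0.4, "rx": 0, "ry": 0, "rz": 0, "claw": 0.62}
    - {"dx": 0, "dy": 0, "dz": -0.4, "rx": 0, "ry": 0, "rz": 0, "claw": 0.62}
    - {"dx": 0, "dy": 0, "dz": -0.4, "rx": 0, "ry": 0, "rz": 0, "claw": 0.62}
    - {"dx": 0, "dy": 0, "dz": -0.4, "rx": 0, "ry": 0, "rz": 0, "claw": 0.62}

```text
time_s: 34.1
ee_pos: [0.5163, 0.303, 0.212]
eef_rot: [3.141, -0.0, 1.553]
force: [1.2, 0.6, -0.0]
grip_width: 0.036
grip_force: 0.0
```

step_arm:
  plan:
    - {"dx": -0.459, "dy": -0.142, "dz": 0, "rx": 0, "ry": 0, "rz": 0, "claw": 0.6}
    - {"dx": -0.459, "dy": -0.142, "dz": 0, "rx": 0, "ry": 0, "rz": 0, "claw": 0.6}
    - {"dx": -0.459, "dy": -0.142, "dz": 0, "rx": 0, "ry": 0, "rz": 0, "claw": 0.6}
    - {"dx": -0.459, "dy": -0.142, "dz": 0, "rx": 0, "ry": 0, "rz": 0, "claw": 0.6}
    - {"dx": -0.459, "dy": -0.142, "dz": 0, "rx": 0, "ry": 0, "rz": 0, "claw": 0.6}
    - {"dx": 0, "dy": 0, "dz": 0, "rx": 0, "ry": 0, "rz": 0, "claw": 0.6}
    - {"dx": 0, "dy": 0, "dz": 0.4, "rx": 0, "ry": 0, "rz": 0, "claw": 0.6}
    - {"dx": 0, "dy": 0, "dz": 0.4, "rx": 0, "ry": 0, "rz": 0, "claw": 0.6}
    - {"dx": 0, "dy": 0, "dz": 0, "rx": 0, "ry": 0, "rz": 0, "claw": 0.6}

```text
time_s: 35.0
ee_pos: [0.4393, 0.0751, 0.1267]
eef_rot: [-3.134, 0.001, 1.553]
force: [-0.6, -1.0, 1.0]
grip_width: 0.0375
grip_force: 0.0
```

```bash
python3 - <<'E'
from station import viewer,telemetry
from h import *
import cv2
o=telemetry.get_obs();print(o["ee_pos"],o["eef_rot"],o["grip_width"])
C=viewer.camera("scene");cv2.imwrite("pics/s7.png",cv2.resize(C["img"][180:350,170:350,::-1],None,fx=3.3,fy=3.3))
P=cloud(C).reshape(-1,3)
q=P[(P[:,0]>.41)&(P[:,0]<.47)&(abs(P[:,1]-.075)<.15)&(P[:,2]>.065)&(P[:,2]<.09)];print(len(q),np.median(q,axis=0),np.polyfit(q[:,1]-.075,q[:,0],1))
q=P[(abs(P[:,0]-.517)<.06)&(abs(P[:,1]-.303)<.06)&(P[:,2]>.035)&(P[:,2]<.08)];print(len(q),q.mean(0).round(4),q[:,2].max(),cv2.minAreaRect((q[:,:2]*1000).astype(np.float32)))
E
```

```text
[0.43928751 0.07505647 0.1267039 ] [-3.13443355e+00  7.02771820e-04  1.55266725e+00] 0.03751487044832949
202 [0.44270354 0.1155179  0.07952535] [0.01800848 0.4420108 ]
174 [0.5093 0.2925 0.0531] 0.07502391327362999 ((503.25177001953125, 279.6838073730469), (110.51181030273438, 38.592010498046875), 54.80005645751953)
```

View pics/s7.png

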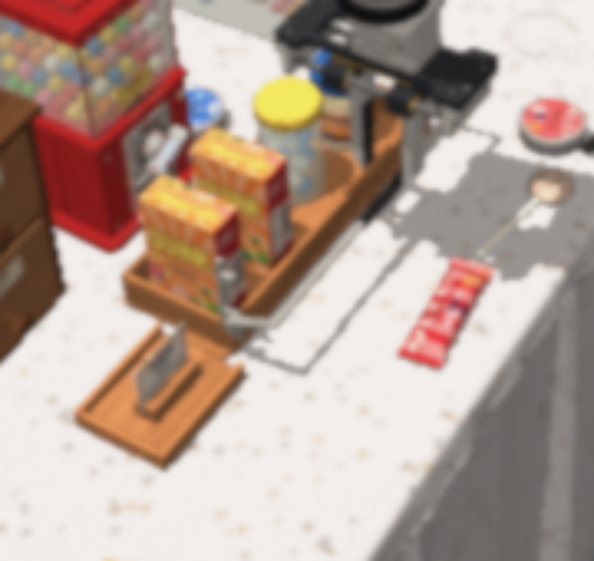

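The card stands upright on the ledge (crop 165,375). Now grip the rail's sleeve.

step_arm:
  plan:
    - {"dx": 0, "dy": 0.015, "dz": 0.3, "rx": 0, "ry": 0, "rz": 0, "claw": 0.6}
    - {"dx": 0, "dy": 0, "dz": 0.23, "rx": 0, "ry": 0, "rz": 0, "claw": 0.6}
    - {"dx": 0, "dy": 0, "dz": 0, "rx": 0, "ry": 0, "rz": 0, "claw": 0.6}
    - {"dx": 0, "dy": 0, "dz": 0, "rx": 0, "ry": 0, "rz": 0, "claw": 0.8}
    - {"dx": 0, "dy": 0, "dz": 0, "rx": 0, "ry": 0, "rz": 0, "claw": 0.9}
    - {"dx": 0, "dy": 0, "dz": 0, "rx": 0, "ry": 0, "rz": 0, "claw": 1}
    - {"dx": 0, "dy": 0, "dz": 0, "rx": 0, "ry": 0, "rz": 0, "claw": 1}
    - {"dx": 0, "dy": 0, "dz": 0, "rx": 0, "ry": 0, "rz": 0, "claw": 1}
  grip_force: 8

```text
time_s: 35.85
ee_pos: [0.4426, 0.075, 0.078]
eef_rot: [-3.141, -0.0, 1.553]
force: [-7.0, 0.2, 8.5]
grip_width: 0.0118
grip_force: 8.0
```

step_arm:
  plan:
    - {"dx": 0, "dy": 0.025, "dz": -0.043, "rx": 0, "ry": 0, "rz": 0, "claw": 1}
    - {"dx": 0, "dy": 0.029, "dz": -0.041, "rx": 0, "ry": 0, "rz": 0, "claw": 1}
    - {"dx": 0, "dy": 0.033, "dz": -0.037, "rx": 0, "ry": 0, "rz": 0, "claw": 1}
    - {"dx": 0, "dy": 0.037, "dz": -0.034, "rx": 0, "ry": 0, "rz": 0, "claw": 1}
    - {"dx": 0, "dy": 0.04, "dz": -0.03, "rx": 0, "ry": 0, "rz": 0, "claw": 1}
    - {"dx": 0, "dy": 0.042, "dz": -0.027, "rx": 0, "ry": 0, "rz": 0, "claw": 1}
    - {"dx": 0, "dy": 0, "dz": 0, "rx": 0, "ry": 0, "rz": 0, "claw": 1}

```text
time_s: 36.55
ee_pos: [0.4637, 0.0746, 0.0994]
eef_rot: [3.141, -0.0, 1.553]
force: [-6.2, 0.9, 8.4]
grip_width: 0.0111
grip_force: 8.0
```

step_arm:
  plan:
    - {"dx": 0, "dy": 0.045, "dz": -0.022, "rx": 0, "ry": 0, "rz": 0, "claw": 1}
    - {"dx": 0, "dy": 0.047, "dz": -0.017, "rx": 0, "ry": 0, "rz": 0, "claw": 1}
    - {"dx": 0, "dy": 0.048, "dz": -0.012, "rx": 0, "ry": 0, "rz": 0, "claw": 1}
    - {"dx": 0, "dy": 0.05, "dz": -0.008, "rx": 0, "ry": 0, "rz": 0, "claw": 1}
    - {"dx": 0, "dy": 0.04, "dz": 0, "rx": 0, "ry": 0, "rz": 0, "claw": 1}
    - {"dx": 0, "dy": 0, "dz": 0, "rx": 0, "ry": 0, "rz": 0, "claw": 1}

```text
time_s: 37.15
ee_pos: [0.4871, 0.0741, 0.1044]
eef_rot: [3.141, -0.0, 1.552]
force: [-0.3, -0.7, 2.4]
grip_width: 0.0115
grip_force: 8.0
```

step_arm:
  plan:
    - {"dx": 0, "dy": 0.03, "dz": 0, "rx": 0, "ry": 0, "rz": 0, "claw": 1}
    - {"dx": 0, "dy": 0.02, "dz": 0, "rx": 0, "ry": 0, "rz": 0, "claw": 1}
    - {"dx": 0, "dy": 0, "dz": 0, "rx": 0, "ry": 0, "rz": 0, "claw": 1}

```text
time_s: 37.45
ee_pos: [0.4916, 0.074, 0.1042]
eef_rot: [-3.142, 0.0, 1.553]
force: [-0.0, -0.1, 1.0]
grip_width: 0.0118
grip_force: 8.0
```

step_arm:
  plan:
    - {"dx": 0, "dy": 0.015, "dz": 0, "rx": 0, "ry": 0, "rz": 0, "claw": 1}
    - {"dx": 0, "dy": 0, "dz": 0, "rx": 0, "ry": 0, "rz": 0, "claw": 1}

```text
time_s: 37.65
ee_pos: [0.4924, 0.074, 0.1042]
eef_rot: [-3.14, 0.0, 1.553]
force: [-6.4, -0.6, 4.1]
grip_width: 0.0117
grip_force: 8.0
```

It meets the posts (6 N). Firm up slightly, open and retreat.

step_arm:
  plan:
    - {"dx": 0, "dy": 0.01, "dz": 0, "rx": 0, "ry": 0, "rz": 0, "claw": 1}
    - {"dx": 0, "dy": 0, "dz": 0, "rx": 0, "ry": 0, "rz": 0, "claw": 0.72}
    - {"dx": 0, "dy": 0, "dz": 0, "rx": 0, "ry": 0, "rz": 0, "claw": 0.72}
    - {"dx": 0, "dy": 0, "dz": 0, "rx": 0, "ry": 0, "rz": 0, "claw": 0.72}
    - {"dx": 0, "dy": 0, "dz": -0.2, "rx": 0, "ry": 0, "rz": 0, "claw": 0.72}
    - {"dx": 0, "dy": 0, "dz": -0.4, "rx": 0, "ry": 0, "rz": 0, "claw": 0.72}
    - {"dx": 0, "dy": 0, "dz": -0.5, "rx": 0, "ry": 0, "rz": 0, "claw": 0.72}
    - {"dx": 0, "dy": 0, "dz": -0.5, "rx": 0, "ry": 0, "rz": 0, "claw": 0.72}

```text
time_s: 38.45
ee_pos: [0.4936, 0.074, 0.2662]
eef_rot: [-3.141, -0.0, 1.553]
force: [0.2, 0.5, 0.7]
grip_width: 0.0266
grip_force: 0.0
```

step_arm:
  plan:
    - {"dx": -0.45, "dy": 0, "dz": 0, "rx": 0, "ry": 0, "rz": 0, "claw": 0.72}
    - {"dx": -0.45, "dy": 0, "dz": 0, "rx": 0, "ry": 0, "rz": 0, "claw": 0.72}
    - {"dx": -0.45, "dy": 0, "dz": 0, "rx": 0, "ry": 0, "rz": 0, "claw": 0.72}
    - {"dx": -0.45, "dy": 0, "dz": 0, "rx": 0, "ry": 0, "rz": 0, "claw": 0.72}
    - {"dx": -0.45, "dy": 0, "dz": 0, "rx": 0, "ry": 0, "rz": 0, "claw": 0.72}
    - {"dx": -0.45, "dy": 0, "dz": 0, "rx": 0, "ry": 0, "rz": 0, "claw": 0.72}
    - {"dx": -0.45, "dy": 0, "dz": 0, "rx": 0, "ry": 0, "rz": 0, "claw": 0.72}
    - {"dx": -0.45, "dy": 0, "dz": 0, "rx": 0, "ry": 0, "rz": 0, "claw": 0.72}
    - {"dx": 0, "dy": 0, "dz": 0, "rx": 0, "ry": 0, "rz": 0, "claw": 0.72}

```text
time_s: 39.35
ee_pos: [0.4866, -0.2901, 0.2636]
eef_rot: [-3.141, 0.0, 1.548]
force: [0.5, 0.8, 0.8]
grip_width: 0.0267
grip_force: 0.0
```

```bash
python3 - <<'E'
from station import viewer,telemetry
from h import *
import cv2
o=telemetry.get_obs();print(o["ee_pos"],o["force"],o["grip_width"])
for n in("scene","top"):
    C=viewer.camera(n);P=cloud(C).reshape(-1,3)
    q=P[(P[:,0]>.45)&(P[:,0]<.505)&(abs(P[:,1]-.075)<.13)&(P[:,2]>.09)&(P[:,2]<.12)];print(n,len(q),np.median(q,axis=0).round(4))
    if n=="scene": a=cv2.resize(C["img"][120:350,170:380,::-1],None,fx=2.5,fy=2.5)
    else: b=cv2.resize(C["img"][130:240,160:360,::-1],None,fx=2.6,fy=2.6)
cv2.imwrite("pics/s8.png",a);cv2.imwrite("pics/t8.png",b)
E
```

```text
[ 0.48661708 -0.29014094  0.26356196] [0.50024395 0.75546325 0.81713264] 0.02667481100267986
scene 238 [0.4914 0.0844 0.1068]
top 299 [0.4895 0.0746 0.1092]
```

View pics/s8.png

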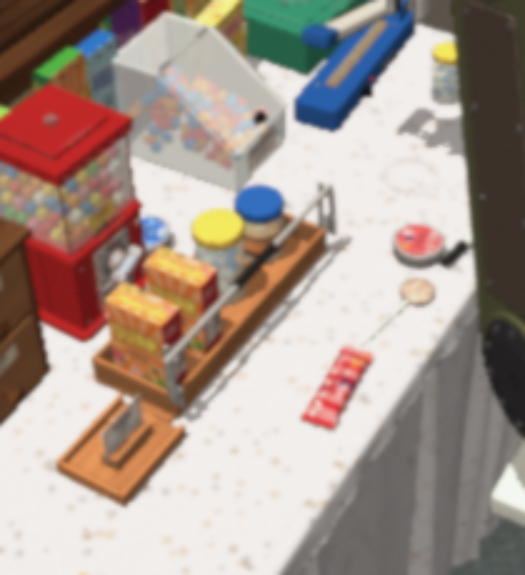

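View pics/t8.png

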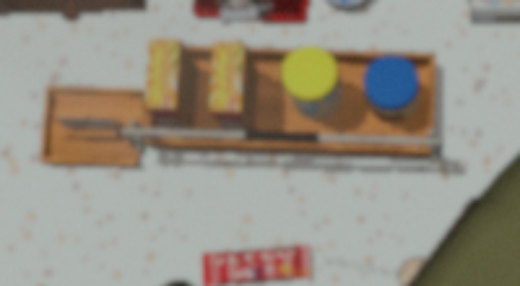

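All four items stand upright in the tray and the rail is on its posts: bar at x 0.490, matching the closed position. The card stands on the ledge and the other things are undisturbed.

```bash
python3 -c "
from station import hand_in
print(hand_in())"
```

```text
the job is handed in; nothing more can be done
None
```

I handed the job in at about 39 s of the 210 s allowed: both cartons and both tubs stand upright in the tray, the price card is upright on the ledge facing front, and the rail is back up against its posts; hand-in returned no score.

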